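# Square clamping of a bonded heat sink in a twin-screw press

## Task

The heat sink has just been glued to its carrier plate and must cure in the twin-screw press: push the plate fully home against the back stop, then run the press bar down by turning the two black knobs clockwise, alternately and never more than about a quarter turn at a time, so that the bar stays level. From where the knobs begin to turn heavier because the pads bear on the fins, give each just an eighth of a turn more, so that the heat sink is held firmly and evenly but not crushed, then let go and leave the rest of the bench as it is.

Things in the scene. Friction and masses are not known exactly. Their poses are not given: they have to be found in the camera images.
- press: Bench press for glue-ups, bolted down: aluminium base 230 x 290 x 20 mm, two upright screw studs 220 mm apart along its y axis, a sprung cross bar on them under a knob nut at each end. Origin on the table midway between the studs; z up; x points away from the robot, the way the plate is pushed. Steel rails (top 34 mm above the table) guide the plate with 2.5 mm play each side; a back stop faces -x.
- knob_l_grip (a point): Centre of the left knob's black fluted head (round, 36 mm wide, 26 mm high), at half its height; the left one seen from the robot (press +y side), 110 mm from the press centre, 130 mm above the table at knob angle 0. A washer and neck lift the head 14 mm off the bar; the fixed stud ends 5 to 12 mm above the head. The knob sinks with its end of the bar. Grip the head from any side.
- knob_r_grip (a point): Centre of the right knob's black fluted head (round, 36 mm wide, 26 mm high), at half its height; the right one seen from the robot (press -y side), 110 mm from the press centre, 130 mm above the table at knob angle 0. A washer and neck lift the head 14 mm off the bar; the fixed stud ends 5 to 12 mm above the head. The knob sinks with its end of the bar. Grip the head from any side.
- knob_l (a joint): Angle of the left knob; it grows as the knob turns clockwise seen from above, which lowers this end of the bar (and the knob) by 12 mm per full turn. It starts between 0 and 0.25, the other knob elsewhere in that range. Screw friction alone takes about 0.2 N m, either way; each 10 N that the bar's end pushes up adds 0.019 N m when tightening and takes it off when easing back. The lift springs alone push up 7 N.
- knob_r (a joint): Angle of the right knob; it grows as the knob turns clockwise seen from above, which lowers this end of the bar (and the knob) by 12 mm per full turn. It starts between 0 and 0.25, the other knob elsewhere in that range. At an eighth of a turn past first touch an end carries about 50 N, so tightening takes about 0.1 N m more than free turning. The friction holds the knob where it is left.
- bar: Aluminium cross bar 36 x 262 x 20 mm, long axis along y; origin at the centre of its underside, 83 mm above the table at knob angles 0. One rad of lead of one knob tilts it by 0.0087 rad (1.9 mm from screw to screw). Under it a shimmed shoe with two silicone pads, 30 mm either side of the middle, together 65 N per mm of bar travel, that hang 3 to 5.5 mm clear of the fins at knob angles 0, unlike from job to job.
- bar_l (a point): Point on top of the bar at its left end, 125 mm from its middle.
- bar_r (a point): Point on top of the bar at its right end, 125 mm from its middle.
- work: Loose carrier plate of steel (135 x 112 x 3 mm) with a finned aluminium heat sink (80 x 90 mm, 36 mm high) on it, about 0.5 kg in all. Origin under the middle of the heat sink, 39 mm below the fin tops, 24 mm above the table. Fully home this origin is in line with the studs (x = 0 in the press frame), the back edge against the stop; it starts 35 to 55 mm short.
- work_front (a point): Middle of the front face of the plate's turned-up front edge (112 mm wide, 26 mm high, 3 mm thick), at half its height, 85 mm towards -x from the plate's origin. Push here towards +x of the press; sliding takes 2 to 5 N.
- driver: Screwdriver lying to the right of the press; leave it alone. Origin under its middle.
- caliper: Digital caliper, 240 mm long, on the left; leave it alone.
- jar: Small closed jar, 44 mm wide and 45 mm high, standing to the left of the press; leave it alone.
- xclip: Flat X-shaped spring clip, 75 mm, on the right; leave it alone.
- tray: Grey parts tray 100 x 140 x 22 mm on the right; leave it alone.
- fan: Small black blower fan, 60 mm wide, on the left; leave it alone.
- drive: Steel drive unit 105 x 145 x 26 mm, far left; leave it alone.
There are look-alikes about, which are no part of the job. What is shaped like the work but blue or purple is not meant.

How it is judged:
By the outcome, as a careful person would: the job done as asked, in the order asked, and still so for the second after the job is handed in, with the robot touching nothing.
It also fails if it takes over 72 s, if anything falls off the work surface, if the arm or the gripper's body presses on something with over 40 N, if the wrist force passes 120 N, or if a joint passes its speed limit or range.

## Robot

A 6-joint arm with a two-finger parallel gripper is mounted at the origin on the work surface. World frame = base frame: x ahead of the robot, y to its left, z up, the work surface at z = 0. Lengths are in m, angles in rad, forces in N, time in s.
With the tool pointing down it reaches from about 0.35 to 0.975 m from the base axis. Payload 4.9 kg.
Tool frame: the origin (TCP) lies midway between the tips of the shut fingers; the grasp point (between the pads) lies manip.grip_depth behind it (manip.grip_depth is the distance from the TCP to the grasp point, in m); z points along the fingers, x is the direction in which the jaws open and shut, and the axes are right-handed (so a half turn about z gives the same grasp; the last joint's range is limited). The gripper opens to 85 mm and grips with 20 to 120 N. Pads are 22 mm wide; open, the fingers measure 114 mm over their backs; the gripper's body (76 mm by 85 mm) begins 54 mm behind the grasp point. The pads swing forward as they close: fully open they stand 13 mm farther back than shut.
Start: joints at [0.992, 0.053, 1.613, -0, 1.476, -0.119], TCP at [0.277, 0.56, 0.231] pointing down, gripper open.
Joint ranges: [-3.01, 3.01], [-1.01, 2.22], [0.06, 2.58], [-1.02, 4.17], [0.09, 2.62], [-3.14, 3.14]. Speed limits (rad/s): [2.57, 2.57, 3.14, 3.14, 3.14, 3.14].

## Interface

Orientations are given as a unit quaternion [w, x, y, z].
In Python, from plant import state, grab_frame, ticket, manip gives the robot as it stands.
- The arm moves only by the tool carry_out, never from a script. Its argument "moves" is a list that holds one entry, the list of rows, each a list of 7 numbers: the turn, a rotation vector about the tool's x, y, z each as a share of 5 degrees, from -1 to 1, then the shift along the tool's x, y, z each as a share of 0.04 m, from -1 to 1, then the gripper command: -1 is shut, 1 is fully open, values between are in proportion. A call has 1 to 8 rows; each row shifts and turns the commanded pose from where the row before left it, along the tool's axes as they then stand; what a row does not reach is not made up. A row lasts 1/12 s, in which the tool goes at most 41.7 mm and 7.16 degrees, less where a joint would pass 70% of its speed; a pose out of reach is approached as far as the arm can. A call with a number of a shift or a turn outside -1 to 1 is refused whole. A call with a gripper value outside its range is refused whole. The fingers move at their own pace and stop on an object; the grip force is fixed at half the most. Time passes only in rows, so rows that do not move let the fingers close. It gives the time, the measured TCP pose, the force and the opening at its end, in the units of the state.
- state(): the state, without advancing time (a new reading comes with each control period).
- grab_frame(name): name is "scene" or "side" or "wrist"; returns a dict with "frame" (384x512x3 uint8, red, green, blue), "z_map" (384x512 float32, m along the optical axis (not along the pixel's ray), 0 where there is no reading), "K" (3x3 intrinsics, pixels), "k1" (the pictures are not rectified: a ray, as slopes to the right and down, at radius r is drawn at 1 + k1 r^2 times it, then the intrinsics apply), "world_from_camera" (4x4, takes a point from camera to world coordinates); the wrist camera has in their place "hand_eye" (4x4, takes a point from camera to tool coordinates, whose origin is the TCP and whose axes are the tool frame's). Camera axes: x right, y down, z forward; pixel columns grow to the right and rows downward; lengths in m; the calibration is good to about 2 mm. A picture is of the moment at which its call begins: read the wrist's pose just before it.
- ticket.job_done(): hands the job in, once; it reports no verdict.
The state is a dict: "time": time; "joint_pos": joint angles; "joint_vel": joint speeds; "joint_efforts": joint torques, N m; "tool_pos": TCP position; "tool_rot": TCP orientation; "contact_force": force on the tool from outside, world axes, zero at the start; "ft_torque": the same for the moment, N m; "gripper_width": opening from 0.0 (shut) to 1.0 (fully open).
Only numpy, scipy, OpenCV 4.12 (cv2) and the standard library are available. Lean on these libraries where they do the work, as an engineer would, in place of code of your own. Each camera call takes 0.05 s, during which the arm holds its last target.

## Working session

There is one attempt and no reset: what is moved stays moved. The work goes in short steps, Python scripts to look and compute and a tool call to move; the robot and the scene stay as the last step left them, time stands still between calls to the robot, and variables do not carry over. Pictures are saved under pics/ and viewed, and the job is handed in when it is done.

Besides the shell and the picture viewer there is one more tool, called after "Emit:" as a command line: name --argument value ..., lists and objects as JSON in quotes. carry_out: Moves the arm, as the interface text tells. Shift numbers are shares of 0.04 m and turn numbers shares of 5 degrees, none past 1 either way. Its arguments: {"type":"object","properties":{"moves":{"type":"array"}},"required":["moves"]}

```bash
ls -la; mkdir -p pics; python3 - <<'E'
from plant import state, grab_frame, manip
import cv2, numpy as np
print(state()); print([a for a in dir(manip) if a[0]!='_'], manip.grip_depth)
for n in ("scene","side","wrist"):
    f=grab_frame(n); cv2.imwrite(f"pics/{n}0.png",f["frame"][:,:,::-1]); np.savez(f"pics/{n}0.npz",**f)
    print(n,f["K"].tolist(),f["k1"],np.round(f.get("world_from_camera",f.get("hand_eye")),3).tolist())
E
```

```text
total 12
drwxr-xr-x  3 agent agent 4096 Dec  5 23:59 .
drwxr-xr-x 23 root  root  4096 Dec  5 23:59 ..
drwxr-xr-x  2 agent agent 4096 Dec  5 23:59 pics
{'time': 0.0, 'joint_pos': array([ 9.92033504e-01,  5.33627866e-02,  1.61430617e+00,  6.57329793e-06,
        1.47598295e+00, -1.19010822e-01]), 'joint_vel': array([ 9.47733764e-05,  1.18101128e-03, -1.55247182e-03, -5.41831593e-04,
        6.85811961e-04,  1.42384932e-03]), 'joint_efforts': array([-7.76492088e-04, -3.93690205e+01, -3.70172954e+01, -2.58996879e-04,
        6.95940820e-03, -2.02031850e-05]), 'tool_pos': array([0.27698929, 0.55957403, 0.23005207]), 'tool_rot': array([ 4.32339876e-04,  8.49624890e-01,  5.27386468e-01, -9.34460874e-04]), 'contact_force': array([ 0.388362  , -0.14093786,  0.06964974]), 'ft_torque': array([-0.00083606, -0.04415381,  0.02551164]), 'gripper_width': 0.9974995670995922}
['IKError', 'grip_depth'] 0.0187
scene [[389.63386699936405, 0.0, 258.18502643763736], [0.0, 389.63386699936405, 191.637887194454], [0.0, 0.0, 1.0]] -0.0346685886368515 [[0.031, 0.805, -0.593, 1.158], [0.999, -0.035, 0.005, 0.012], [-0.016, -0.592, -0.805, 1.037], [0.0, 0.0, 0.0, 1.0]]
side [[394.8682305792996, 0.0, 255.1040194113565], [0.0, 394.8682305792996, 188.73754202054363], [0.0, 0.0, 1.0]] -0.13959901530183036 [[0.67, -0.539, 0.51, -0.134], [-0.742, -0.469, 0.479, -0.574], [-0.019, -0.7, -0.714, 0.986], [0.0, 0.0, 0.0, 1.0]]
wrist [[269.2362751779726, 0.0, 261.1098807321745], [0.0, 269.2362751779726, 189.66690748502785], [0.0, 0.0, 1.0]] -0.05846972554456806 [[1.0, -0.001, -0.001, 0.0], [0.001, 0.958, 0.286, -0.074], [0.001, -0.286, 0.958, -0.143], [0.0, 0.0, 0.0, 1.0]]
```

View pics/scene0.png

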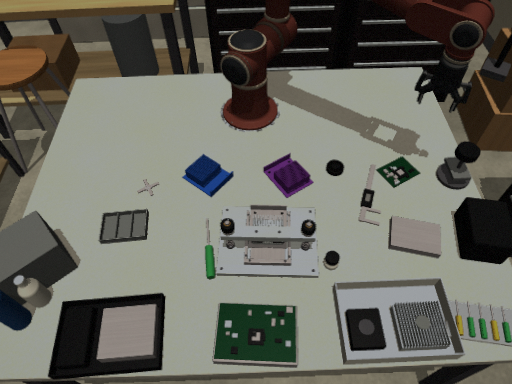

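View pics/side0.png

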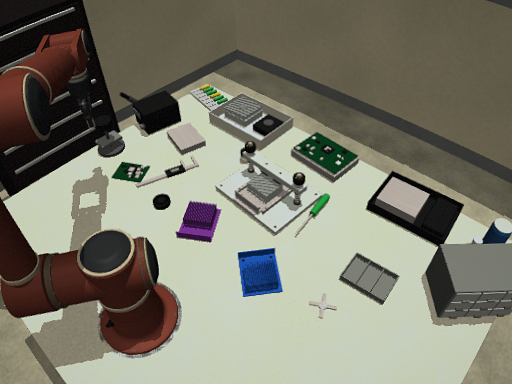

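```bash
cat > h.py <<'E'
import numpy as np, cv2
def load(n): return dict(np.load(f"pics/{n}.npz"))
def rays(f,uv):
    uv=np.atleast_2d(np.array(uv,float)); k=f["K"]
    d=np.stack([(uv[:,0]-k[0,2])/k[0,0],(uv[:,1]-k[1,2])/k[1,1]],1)
    s=d.copy(); k1=float(f["k1"])
    for _ in range(20): s=d/(1+k1*(s**2).sum(1,keepdims=True))
    return np.c_[s,np.ones(len(s))]
def pts(f,uv,T):  # by z_map
    uv=np.atleast_2d(uv).astype(int); r=rays(f,uv); z=f["z_map"][uv[:,1],uv[:,0]]
    p=r*z[:,None]; return p@T[:3,:3].T+T[:3,3]
def onplane(f,uv,T,h):
    d=rays(f,uv)@T[:3,:3].T; o=T[:3,3]; return o+d*((h-o[2])/d[:,2])[:,None]
def proj(f,T,P):
    P=(np.atleast_2d(P)-T[:3,3])@T[:3,:3]; s=P[:,:2]/P[:,2:]; s=s*(1+float(f["k1"])*(s**2).sum(1,keepdims=True))
    return s@f["K"][:2,:2].T+f["K"][:2,2]
def cloud(f,T):
    v,u=np.mgrid[:384,:512]; uv=np.c_[u.ravel(),v.ravel()]
    return pts(f,uv,T).reshape(384,512,3)
E
python3 - <<'E'
from h import *
for n,c in (("scene0",(200,140,340,290)),("side0",(170,120,340,250))):
    f=load(n);T=f["world_from_camera"]
    x0,y0,x1,y1=c
    im=cv2.resize(f["frame"][y0:y1,x0:x1,::-1],None,fx=4.6,fy=4.6 if n=='side0' else 4,interpolation=cv2.INTER_CUBIC)
    if n=='scene0': im=cv2.resize(f["frame"][y0:y1,x0:x1,::-1],None,fx=4,fy=4,interpolation=cv2.INTER_CUBIC)
    cv2.imwrite(f"pics/{n}z.png",im)
    C=cloud(f,T)
    # dark blobs in height 0.1-0.15
    m=((f["frame"].max(2)<70)&(C[...,2]>0.10)&(C[...,2]<0.17)&(f["z_map"]>0)).astype(np.uint8)
    N,l,s,ce=cv2.connectedComponentsWithStats(m)
    for i in range(1,N):
        if s[i,4]>20:
            P=C[l==i]; print(n,s[i],ce[i].round(1),np.round(P.mean(0),4),np.round(P.max(0),3),np.round(P.min(0),3))
E
```

```text
scene0 [502  37  10  17  92] [507.3  45.5] [-0.1935  1.0419  0.1318] [-0.182  1.063  0.168] [-0.206  1.033  0.103]
scene0 [231  81  36  21 499] [249.1  92.2] [ 5.310e-02 -1.000e-04  1.331e-01] [0.071 0.061 0.17 ] [ 0.01  -0.064  0.1  ]
scene0 [455 142  25  21 406] [467.1 151.8] [0.3679 0.6726 0.1338] [0.396 0.713 0.144] [0.328 0.643 0.108]
scene0 [472 199  18  16  52] [480.  205.7] [0.548  0.6609 0.1011] [0.577 0.696 0.104] [0.525 0.631 0.1  ]
scene0 [496 206  14  20  74] [502.  214.8] [0.5817 0.7131 0.1011] [0.617 0.733 0.105] [0.551 0.696 0.1  ]
scene0 [  0 214  64 105 967] [ 25.3 274.7] [ 0.7226 -0.5895  0.1216] [ 0.83  -0.517  0.159] [ 0.54  -0.652  0.1  ]
scene0 [484 216  12   8  27] [489.1 218.8] [0.5936 0.6707 0.1011] [0.607 0.689 0.104] [0.585 0.654 0.1  ]
scene0 [221 218  13  17 151] [227.2 226.8] [ 0.6086 -0.0689  0.1346] [ 0.621 -0.053  0.149] [ 0.584 -0.087  0.101]
scene0 [301 220  15  17 152] [307.7 228. ] [0.6213 0.1475 0.1345] [0.635 0.167 0.145] [0.599 0.132 0.1  ]
scene0 [491 233  21  13  88] [500.8 238.9] [0.6592 0.6782 0.1013] [0.678 0.714 0.105] [0.642 0.646 0.1  
[... 272 characters left out ...]
.608 0.639 0.104] [0.563 0.611 0.1  ]
side0 [ 94 115  19  17 260] [102.9 122.9] [0.3567 0.6669 0.1328] [0.395 0.715 0.146] [0.323 0.641 0.109]
side0 [245 141  11  13  91] [250.  147.5] [0.6089 0.1423 0.1331] [0.632 0.163 0.15 ] [0.597 0.129 0.104]
side0 [293 173  12  13 102] [298.4 179.8] [ 0.5928 -0.0758  0.1321] [ 0.616 -0.053  0.144] [ 0.582 -0.09   0.105]
side0 [484 224  26  20 263] [494.1 235.8] [ 0.7761 -0.6341  0.1363] [ 0.796 -0.612  0.168] [ 0.766 -0.669  0.1  ]
side0 [436 245  21  56 356] [445.5 273.3] [ 0.5826 -0.5721  0.1192] [ 0.645 -0.52   0.138] [ 0.53  -0.622  0.1  ]
side0 [103 288  53  35 634] [135.1 309.3] [-0.0121 -0.0533  0.1292] [0.058 0.    0.169] [-0.067 -0.069  0.1  ]
```

```bash
python3 - <<'E'
from h import *
f=load("scene0");T=f["world_from_camera"]
C=cloud(f,T)
for v in range(150,285,5):
    print(v,np.round(C[v,266],3),f["frame"][v,266])
E
```

```text
150 [ 0.208  0.053 -0.003] [156 159 147]
155 [0.237 0.052 0.003] [157 160 143]
160 [ 0.256  0.051 -0.002] [157 161 145]
165 [0.303 0.049 0.025] [116  99 117]
170 [0.306 0.049 0.003] [69 29 82]
175 [0.327 0.048 0.002] [132 129 125]
180 [0.348 0.047 0.001] [157 161 148]
185 [ 0.368  0.046 -0.001] [157 161 149]
190 [0.39  0.045 0.   ] [158 162 151]
195 [ 0.408  0.045 -0.003] [156 160 145]
200 [ 0.428  0.044 -0.002] [157 160 146]
205 [0.486 0.041 0.053] [111 107 101]
210 [0.485 0.041 0.024] [135 127 122]
215 [0.506 0.04  0.028] [146 140 136]
220 [0.548 0.038 0.066] [145 149 149]
225 [0.563 0.038 0.063] [149 153 153]
230 [0.603 0.036 0.101] [156 160 161]
235 [0.62  0.035 0.103] [156 160 156]
240 [0.625 0.035 0.085] [68 67 64]
245 [0.61  0.036 0.027] [87 84 79]
250 [0.624 0.035 0.022] [144 136 129]
255 [0.64  0.035 0.023] [142 135 128]
260 [0.663 0.034 0.038] [144 136 130]
265 [0.669 0.033 0.017] [129 131 133]
270 [0.685 0.033 0.019] [157 160 163]
275 [0.698 0.032 0.015] [72 73 68]
280 [ 0.706  0.032 -0.002] [156 160 148]
```

View pics/scene0z.png

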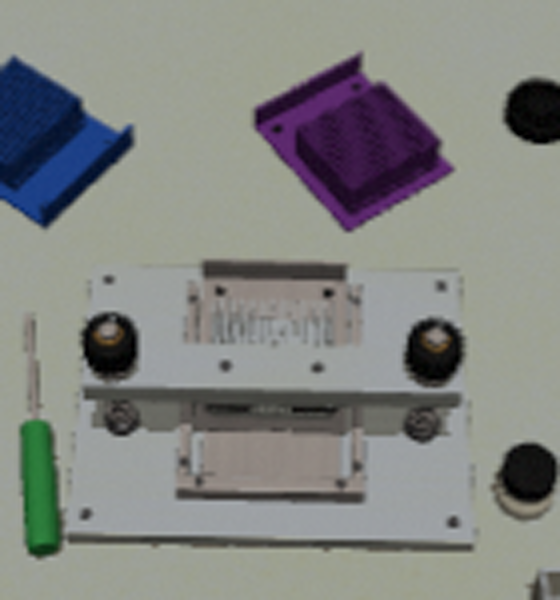

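View pics/side0z.png

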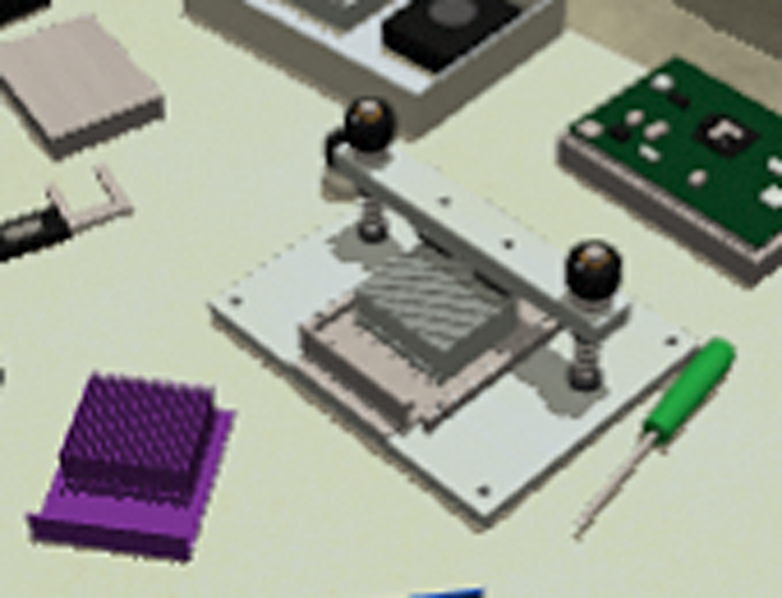

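```bash
cat >> h.py <<'E'
def tri(obs): # list of (f,T,uv)
    A=np.zeros((3,3));b=np.zeros(3)
    for f,T,uv in obs:
        d=rays(f,uv)[0]@T[:3,:3].T; d/=np.linalg.norm(d); M=np.eye(3)-np.outer(d,d); A+=M; b+=M@T[:3,3]
    p=np.linalg.solve(A,b); return p,[np.linalg.norm((np.eye(3)-np.outer(d,d))@(p-T[:3,3])) for f,T,uv in obs for d in [(lambda d:d/np.linalg.norm(d))(rays(f,uv)[0]@T[:3,:3].T)]]
E
python3 - <<'E'
from h import *
s=load("scene0");Ts=s["world_from_camera"];d=load("side0");Td=d["world_from_camera"]
R=tri([(s,Ts,(227.3,222)),(d,Td,(299.1,176.1))]); L=tri([(s,Ts,(308.8,222.8)),(d,Td,(250.2,144.3))])
print(R,L)
v=L[0]-R[0]; print("sep",np.linalg.norm(v[:2]),"mid",(L[0]+R[0])/2,"yaw of y axis",np.degrees(np.arctan2(v[1],v[0])))
# stud top height approx 148+ -> ray on plane
for h in (0.150,):
  print([onplane(f,u,T,h)[0].round(4) for f,u,T in((s,(227.3,222),Ts),(d,(299.1,176.1),Td),(s,(308.8,222.8),Ts),(d,(250.2,144.3),Td))])
# base corners in scene (zoomed pix/4)
for u in ((84,272),(463,272),(474,547),(69,540)):
  print("corner",onplane(s,(u[0]/4+200,u[1]/4+140),Ts,0.02)[0].round(4))
print("lip top", [onplane(s,(u/4+200,v/4+140),Ts,0.05)[0].round(4) for u,v in((203,262),(346,264),(203,277),(346,279))])
E
```

```text
(array([ 0.59870352, -0.07043499,  0.14138321]), [np.float64(0.002356894479216178), np.float64(0.0023568944792162075)]) (array([0.6123842 , 0.14800902, 0.1436165 ]), [np.float64(0.0030530895301699346), np.float64(0.003053089530170015)])
sep 0.2188719930006158 mid [0.60554386 0.03878702 0.14249986] yaw of y axis 86.41636684648714
[array([ 0.6029, -0.0676,  0.15  ]), array([ 0.5918, -0.0779,  0.15  ]), array([0.6144, 0.1498, 0.15  ]), array([0.6069, 0.139 , 0.15  ])]
corner [ 0.4688 -0.1     0.02  ]
corner [0.4814 0.1975 0.02  ]
corner [0.7118 0.1781 0.02  ]
corner [ 0.6956 -0.1049  0.02  ]
lip top [array([ 0.4837, -0.0055,  0.05  ]), array([0.4902, 0.1037, 0.05  ]), array([ 0.4975, -0.0058,  0.05  ]), array([0.5039, 0.1027, 0.05  ])]
```

Emit:
carry_out --moves '[[[0,0,0,-0.71,0.64,0,0.5],[0,0,0,-0.71,0.64,0,-1],[0,0,0,-0.71,0.64,0,-1],[0,0,0,-0.71,0.64,0,-1],[0,0,0,-0.71,0.64,0,-1],[0,0,0,-0.71,0.64,0,-1],[0,0,0,-0.71,0.64,0,-1],[0,0,0,-0.71,0.64,0,-1]]]'

```text
time: 0.82
tool_pos: [0.3599, 0.2638, 0.231]
tool_rot: [0.0, 0.849, 0.528, -0.0]
contact_force: [0.6, -0.7, -0.5]
gripper_width: -0.001
```

Emit:
carry_out --moves '[[[0,0,0,-0.71,0.64,0,-1],[0,0,0,-0.71,0.64,0,-1],[0,0,0,-0.71,0.64,0,-1],[0,0,-1,-0.71,0.64,0,-1],[0,0,-1,-0.71,0.64,0,-1],[0,0,-1,-0.71,0.64,0,-1],[0,0,-1,0,0,0,-1],[0,0,-0.6,0,0,0,-1]]]'

```text
time: 1.48
tool_pos: [0.4318, 0.046, 0.231]
tool_rot: [-0.0, 0.728, 0.686, -0.0]
contact_force: [-0.1, 1.6, 0.1]
gripper_width: -0.004
```

```bash
cat >> h.py <<'E'
from scipy.spatial.transform import Rotation as Ro
def toolT(st):
    q=st["tool_rot"]; T=np.eye(4); T[:3,:3]=Ro.from_quat([q[1],q[2],q[3],q[0]]).as_matrix(); T[:3,3]=st["tool_pos"]; return T
def ss():
    from plant import state
    s=state(); T=toolT(s); x=T[:3,0]
    print("t%.2f tcp %s yawx %.1f tilt %.2f F %s M %s w %.3f q6 %.2f"%(s["time"],np.round(s["tool_pos"],4),np.degrees(np.arctan2(x[1],x[0])),np.degrees(np.arccos(-T[2,2])),np.round(s["contact_force"],2),np.round(s["ft_torque"],3),s["gripper_width"],s["joint_pos"][5]))
    return s
def snap(name,fn):
    from plant import state,grab_frame
    s=state(); f=grab_frame(name)
    if name=="wrist": f["world_from_camera"]=toolT(s)@f["hand_eye"]
    np.savez(f"pics/{fn}.npz",**f); cv2.imwrite(f"pics/{fn}.png",f["frame"][:,:,::-1]); return f
E
python3 - <<'E'
from h import *
ss(); f=snap("wrist","w1"); ss()
E
```

```text
t1.48 tcp [0.4318 0.046  0.231 ] yawx 86.6 tilt 0.04 F [-0.11  1.65  0.07] M [ 0.02  -0.026  0.001] w -0.004 q6 -1.58
t1.53 tcp [0.4315 0.0468 0.2309] yawx 86.7 tilt 0.05 F [-0.71  0.59  0.5 ] M [-0.01   0.004 -0.013] w -0.000 q6 -1.58
```

View pics/w1.png

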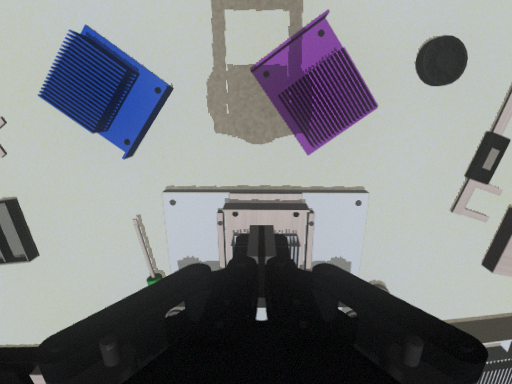

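```bash
python3 - <<'E'
from h import *
f=load("w1");T=f["world_from_camera"]
im=cv2.resize(f["frame"][170:300,140:390,::-1],None,fx=3.2,fy=3.2,interpolation=cv2.INTER_CUBIC); cv2.imwrite("pics/w1z.png",im)
C=cloud(f,T)
for u in (235,250,280,295):
  for v in range(188,220,3): print(u,v,C[v,u].round(3),f["frame"][v,u].mean().round())
E
```

```text
235 188 [0.464 0.007 0.002] 128.0
235 191 [0.464 0.008 0.016] 78.0
235 194 [0.466 0.008 0.023] 173.0
235 197 [0.47  0.008 0.025] 181.0
235 200 [0.474 0.008 0.026] 108.0
235 203 [0.477 0.008 0.028] 73.0
235 206 [0.478 0.009 0.039] 68.0
235 209 [0.478 0.01  0.05 ] 110.0
235 212 [0.491 0.007 0.028] 70.0
235 215 [0.495 0.006 0.029] 52.0
235 218 [0.5   0.006 0.027] 179.0
250 188 [0.465 0.028 0.001] 122.0
250 191 [0.465 0.029 0.016] 76.0
250 194 [0.467 0.029 0.025] 171.0
250 197 [0.471 0.029 0.026] 178.0
250 200 [0.475 0.028 0.025] 126.0
250 203 [0.479 0.028 0.027] 69.0
250 206 [0.479 0.029 0.039] 64.0
250 209 [0.479 0.029 0.049] 94.0
250 212 [0.492 0.027 0.029] 175.0
250 215 [0.496 0.027 0.028] 175.0
250 218 [0.501 0.027 0.027] 175.0
280 188 [ 0.468  0.071 -0.   ] 125.0
280 191 [0.468 0.07  0.017] 74.0
280 194 [0.47  0.07  0.024] 170.0
280 197 [0.474 0.07  0.024] 179.0
280 200 [0.478 0.069 0.024] 154.0
280 203 [0.482 0.069 0.026] 74.0
280 206 [0.482 0.068 0.037] 64.0
280 209 [0.482 0.068 0.049] 79.0
280 212 [0.494 0.068 0.028] 181.0
280 215 [0.499 0.068 0.027] 179.0
280 218 [0.504 0.068 0.026] 178.0
295 188 [ 0.47   0.093 -0.   ] 128.0
295 191 [0.469 0.091 0.016] 77.0
295 194 [0.471 0.09  0.025] 175.0
295 197 [0.475 0.09  0.025] 185.0
295 200 [0.48  0.09  0.024] 123.0
295 203 [0.483 0.09  0.026] 80.0
295 206 [0.484 0.088 0.036] 64.0
295 209 [0.483 0.087 0.049] 65.0
295 212 [0.496 0.089 0.027] 90.0
295 215 [0.5   0.089 0.029] 51.0
295 218 [0.504 0.089 0.028] 178.0
```

View pics/w1z.png

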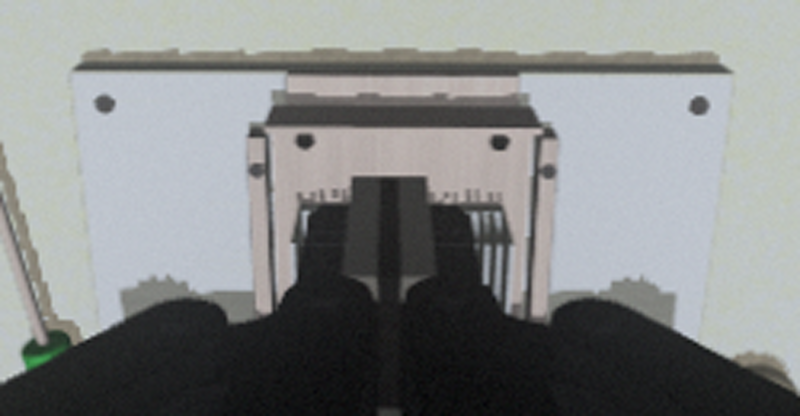

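Emit:
carry_out --moves '[[[0,0,0,0.1,0,0.9,-1],[0,0,0,0,0,0.98,-1],[0,0,0,0,0,0.98,-1],[0,0,0,0,0,0.98,-1],[0,0,0,0,0,0.98,-1],[0,0,0,0,0.3,0.1,-1],[0,0,0,0,0.4,0,-1],[0,0,0,0,0.3,0,-1]]]'

```text
time: 2.2
tool_pos: [0.4709, 0.0502, 0.0328]
tool_rot: [-0.001, 0.728, 0.686, -0.001]
contact_force: [0.0, 0.5, 0.2]
gripper_width: 0.002
```

```bash
python3 -c "
from h import *
ss()"
```

```text
t2.20 tcp [0.4709 0.0502 0.0328] yawx 86.6 tilt 0.16 F [0.03 0.5  0.23] M [ 0.023 -0.028 -0.031] w 0.002 q6 -1.56
```

Emit:
carry_out --moves '[[[0,0,0,0,0.2,0,-1],[0,0,0,0,0.2,0,-1],[0,0,0,0,0.2,0,-1],[0,0,0,0,0.15,0,-1]]]'

```text
time: 2.53
tool_pos: [0.5016, 0.0482, 0.0342]
tool_rot: [-0.0, 0.727, 0.686, -0.0]
contact_force: [-2.2, 0.6, -0.8]
gripper_width: 0.002
```

Emit:
carry_out --moves '[[[0,0,0,0,0.08,0,-1],[0,0,0,0,0.08,0,-1]]]'

```text
time: 2.7
tool_pos: [0.5079, 0.0477, 0.0345]
tool_rot: [-0.0, 0.727, 0.686, -0.0]
contact_force: [-3.2, 0.9, -0.0]
gripper_width: 0.0
```

Emit:
carry_out --moves '[[[0,0,0,0,0.05,0,-1],[0,0,0,0,0.05,0,-1]]]'

```text
time: 2.87
tool_pos: [0.5118, 0.0475, 0.0345]
tool_rot: [-0.0, 0.727, 0.686, -0.0]
contact_force: [-3.6, -1.2, 0.9]
gripper_width: -0.002
```

Emit:
carry_out --moves '[[[0,0,0,0,0.05,0,-1],[0,0,0,0,0.05,0,-1]]]'

```text
time: 3.03
tool_pos: [0.5122, 0.0475, 0.0345]
tool_rot: [-0.004, 0.727, 0.686, -0.004]
contact_force: [-24.6, 0.5, 18.6]
gripper_width: -0.001
```

Emit:
carry_out --moves '[[[0,0,0,0,-0.4,0,-1],[0,0,0,0,-0.5,0,-1],[0,0,-1,0,0,-1,-1],[0,0,-1,0,0,-1,0.4],[0,0,-1,0,0,-1,0.4],[0,0,-1,0,0,-1,0.4],[0,0,-1,0,0,-0.5,0.4],[0,0,-1,0.1,0.8,0,0.4]]]'

```text
time: 3.7
tool_pos: [0.5111, 0.0636, 0.2242]
tool_rot: [0.008, 0.524, 0.852, 0.004]
contact_force: [1.0, -0.8, 0.7]
gripper_width: 0.696
```

Emit:
carry_out --moves '[[[0,0,-1,0.1,0.8,0,0.4],[0,0,-1,0.1,0.8,0,0.4],[0,0,0,0,0.8,0,0.4],[0,0,0,0,0.8,0,0.4]]]'

```text
time: 4.03
tool_pos: [0.6138, 0.1422, 0.2156]
tool_rot: [0.002, 0.449, 0.894, 0.001]
contact_force: [0.4, -0.4, 0.4]
gripper_width: 0.701
```

```bash
python3 -c "
from h import *
ss();snap('wrist','w2');ss()"
```

```text
t4.03 tcp [0.6138 0.1422 0.2156] yawx 126.7 tilt 0.23 F [ 0.35 -0.42  0.45] M [ 0.032 -0.007  0.005] w 0.701 q6 -2.10
t4.08 tcp [0.617  0.145  0.2146] yawx 126.7 tilt 0.38 F [-1.93  1.15 -0.35] M [ 0.03   0.053 -0.054] w 0.698 q6 -2.10
```

View pics/w2.png

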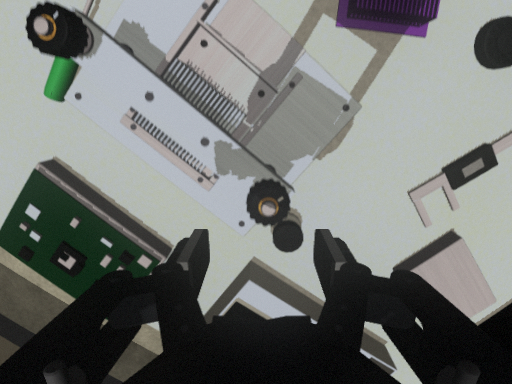

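```bash
python3 - <<'E'
from h import *
f=load("w2");T=f["world_from_camera"];C=cloud(f,T)
hsv=cv2.cvtColor(f["frame"],cv2.COLOR_RGB2HSV)
for nm,(u0,v0,u1,v1) in {"L":(240,170,305,235),"R":(15,0,110,70)}.items():
    sub=C[v0:v1,u0:u1]; col=f["frame"][v0:v1,u0:u1]
    m=(sub[...,2]>0.122)&(col.max(2)<75)
    P=sub[m]; print(nm,m.sum(),np.median(P[:,2]),np.percentile(P[:,2],[5,95]))
    top=np.percentile(P[:,2],60)
    # ring head outline: contour circle
    mm=((sub[...,2]>0.122)).astype(np.uint8)
    cs,_=cv2.findContours(mm,cv2.RETR_EXTERNAL,cv2.CHAIN_APPROX_NONE); c=max(cs,key=cv2.contourArea)
    (cx,cy),r=cv2.minEnclosingCircle(c); print(" circ",cx+u0,cy+v0,r)
    h=hsv[v0:v1,u0:u1]; b=(h[...,0]>8)&(h[...,0]<28)&(h[...,1]>90)
    ys,xs=np.nonzero(b); print(" brass",len(xs),xs.mean()+u0,ys.mean()+v0)
    for z in (0.140,0.150): print("  on",z,onplane(f,(cx+u0,cy+v0),T,z)[0].round(4),onplane(f,(xs.mean()+u0,ys.mean()+v0),T,z)[0].round(4))
    Q=P[P[:,2]>0.130]; print("  cloud mid",(Q.max(0)+Q.min(0))/2)
im=cv2.resize(f["frame"][0:260,0:380,::-1],None,fx=2.1,fy=2.1,interpolation=cv2.INTER_CUBIC); cv2.imwrite("pics/w2z.png",im)
E
```

```text
L 1225 0.1422218462526119 [0.13253066 0.14381477]
 circ 268.1504764556885 201.11142921447754 23.678476333618164
 brass 105 267.65714285714284 203.9142857142857
  on 0.14 [0.6115 0.1491 0.14  ] [0.6137 0.1503 0.14  ]
  on 0.15 [0.6088 0.1468 0.15  ] [0.611  0.1479 0.15  ]
  cloud mid [0.59325647 0.13448207 0.24412366]
R 2046 0.14188401160602446 [0.12494233 0.14443373]
 circ 55.5 29.0 33.03417205810547
 brass 194 48.79896907216495 28.329896907216494
  on 0.14 [ 0.5977 -0.063   0.14  ] [ 0.6003 -0.0678  0.14  ]
  on 0.15 [ 0.5957 -0.0555  0.15  ] [ 0.5981 -0.0602  0.15  ]
  cloud mid [0.58606135 0.00716398 0.24412613]
```

View pics/w2z.png

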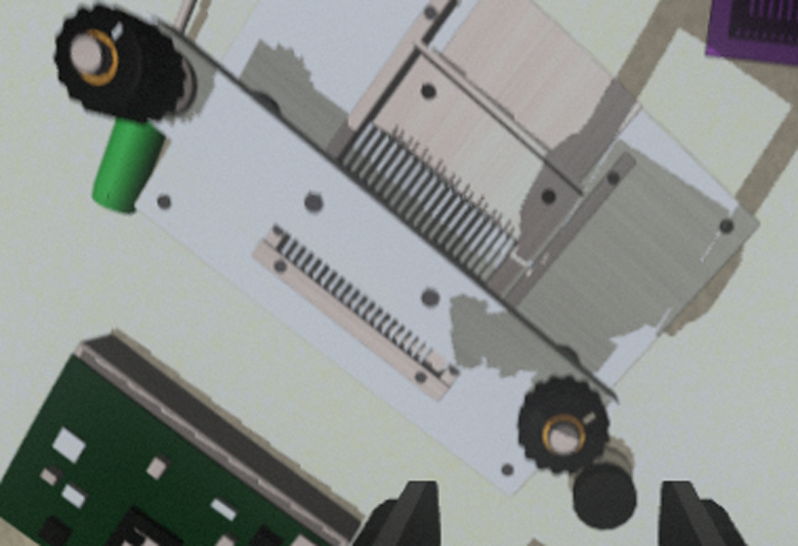

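```bash
python3 - <<'E'
from h import *
f=load("w2")
a=cv2.resize(f["frame"][172:232,238:298,::-1],(480,480),interpolation=cv2.INTER_CUBIC)
b=cv2.resize(f["frame"][0:60,20:80,::-1],(480,480),interpolation=cv2.INTER_CUBIC)
cv2.imwrite("pics/w2k.png",np.clip(np.hstack([a,b])[:, :].astype(float)*1.3,0,255).astype(np.uint8)[:, :]) 
im=cv2.imread("pics/w2k.png"); cv2.imwrite("pics/w2k.png",cv2.resize(im,(800,400)))
E
```

```text
(no output)
```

View pics/w2k.png

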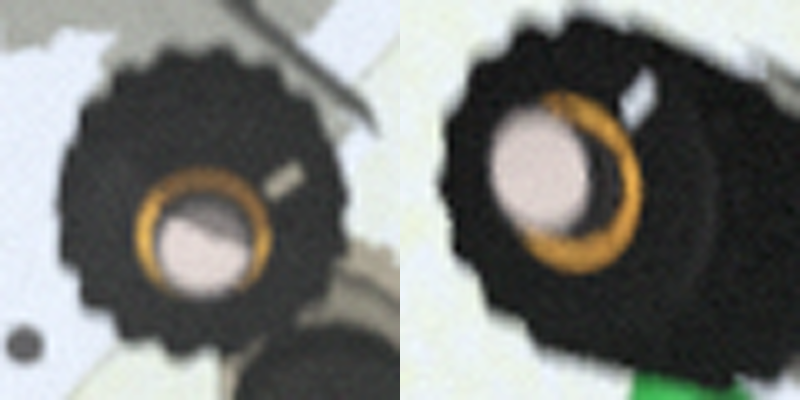

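```bash
python3 - <<'E'
from h import *
f=load("w2");T=f["world_from_camera"]; k=60/400
def g(x,y,ou,ov): return (x*k+ou-0.5+k/2, y*k+ov-0.5+k/2)
for nm,pl,ou,ov in (("L",[(204,235),(267,192),(302,169),(285,181)],238,172),("R",[(170,182),(227,120),(252,72),(239,97)],20,0)):
  for z in (0.1425,0.1445):
    P=[onplane(f,g(x,y,ou,ov),T,z)[0] for x,y in pl]
    a=lambda p,q:np.degrees(np.arctan2(*(q-p)[[1,0]])).round(1)
    print(nm,z,[p.round(4)[:2].tolist() for p in P],"c->mid",a(P[0],P[3]),"mark own",a(P[1],P[2]), "r",np.linalg.norm(P[3]-P[0]))
E
```

```text
L 0.1425 [[0.6149, 0.1516], [0.6055, 0.1545], [0.6004, 0.1562], [0.6029, 0.1555]] c->mid 162.1 mark own 161.7 r 0.012561037945462263
L 0.1445 [[0.6143, 0.1511], [0.605, 0.154], [0.6, 0.1557], [0.6025, 0.155]] c->mid 162.1 mark own 161.7 r 0.012444583518285679
R 0.1425 [[0.6005, -0.0689], [0.5909, -0.0661], [0.5849, -0.0659], [0.588, -0.066]] c->mid 166.8 mark own 178.3 r 0.012785586187955457
R 0.1445 [[0.6001, -0.0674], [0.5906, -0.0646], [0.5846, -0.0644], [0.5877, -0.0645]] c->mid 166.8 mark own 178.3 r 0.012667049955352696
```

Emit:
carry_out --moves '[[[0,0,0,0,0,0.8,0.4]]]'

```text
time: 4.17
tool_pos: [0.6185, 0.1433, 0.1903]
tool_rot: [0.007, 0.448, 0.894, 0.005]
contact_force: [1.9, -0.7, 0.8]
gripper_width: 0.705
```

```bash
cat >> h.py <<'E'
def go(tx,ty,tz):
    s=ss(); T=toolT(s); d=T[:3,:3].T@(np.array([tx,ty,tz])-s["tool_pos"]); print("shares",np.round(d/0.04,2))
E
python3 -c "
from h import *
go(0.6145,0.151,0.107)"
```

```text
t4.17 tcp [0.6185 0.1433 0.1903] yawx 126.8 tilt 0.95 F [ 1.89 -0.65  0.82] M [-0.06   0.004 -0.01 ] w 0.705 q6 -2.10
shares [0.23 0.   2.08]
```

Emit:
carry_out --moves '[[[0,0,0,0.22,0,0.7,0.4],[0,0,0,0,0,0.7,0.4],[0,0,0,0,0,0.2,0.4],[0,0,0,0,0,0,0.4]]]'

```text
time: 4.5
tool_pos: [0.6048, 0.148, 0.1157]
tool_rot: [-0.002, 0.449, 0.894, -0.001]
contact_force: [-0.5, -0.8, -0.9]
gripper_width: 0.701
```

```bash
python3 -c "
from h import *
go(0.6145,0.151,0.107);snap('wrist','w3')"
```

```text
t4.50 tcp [0.6048 0.148  0.1157] yawx 126.7 tilt 0.24 F [-0.48 -0.76 -0.89] M [-0.005  0.014 -0.022] w 0.701 q6 -2.09
shares [-0.08  0.24  0.22]
```

View pics/w3.png

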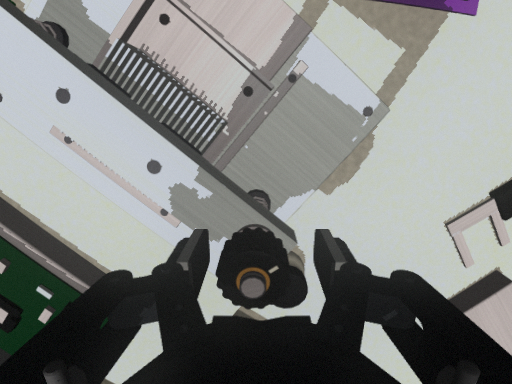

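Emit:
carry_out --moves '[[[0,0,0,-0.08,0.24,0.2,0.4],[0,0,0,0,0,0,0.4],[0,0,0,0,0,0,-0.3],[0,0,0,0,0,0,-0.6],[0,0,0,0,0,0,-1],[0,0,0,0,0,0,-1]]]'

```text
time: 5.05
tool_pos: [0.6169, 0.1516, 0.113]
tool_rot: [0.001, 0.449, 0.894, 0.001]
contact_force: [-1.3, 0.7, 6.9]
gripper_width: 0.408
```

```bash
python3 -c "
from h import *
go(0.6145,0.151,0.107);snap('wrist','w4');ss()"
```

```text
t5.05 tcp [0.6169 0.1516 0.113 ] yawx 126.7 tilt 0.17 F [-1.32  0.66  6.88] M [ 0.049  0.304 -0.052] w 0.408 q6 -2.09
shares [ 0.02 -0.06  0.15]
t5.10 tcp [0.6169 0.1515 0.113 ] yawx 126.6 tilt 0.17 F [-1.82  0.72  6.28] M [ 0.024  0.277 -0.018] w 0.407 q6 -2.09
```

View pics/w4.png

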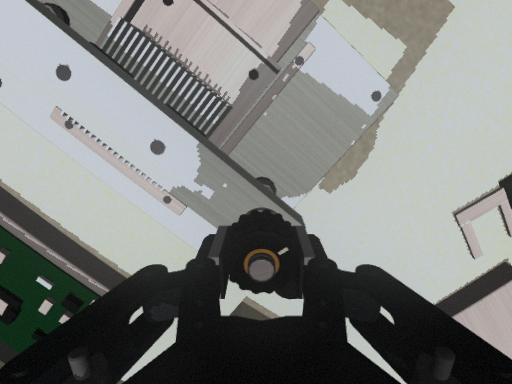

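Emit:
carry_out --moves '[[[0,0,1,0,0,0,-1],[0,0,1,0,0,0,-1],[0,0,1,0,0,0,-1],[0,0,1,0,0,0,-1]]]'

```text
time: 5.43
tool_pos: [0.6172, 0.1509, 0.1124]
tool_rot: [0.002, 0.599, 0.801, 0.001]
contact_force: [1.0, -1.0, 3.2]
gripper_width: 0.404
```

```bash
python3 -c "
from h import *
ss()"
```

```text
t5.43 tcp [0.6172 0.1509 0.1124] yawx 106.4 tilt 0.23 F [ 0.96 -0.97  3.18] M [-0.268 -0.194  0.21 ] w 0.404 q6 -1.73
```

Emit:
carry_out --moves '[[[0,0,1,0,0,0,-1],[0,0,1,0,0,0,-1],[0,0,1,0,0,0,-1],[0,0,1,0,0,0,-1]]]'

```text
time: 5.77
tool_pos: [0.6172, 0.1502, 0.1117]
tool_rot: [0.002, 0.729, 0.685, 0.001]
contact_force: [2.9, -2.5, -0.8]
gripper_width: 0.4
```

```bash
python3 -c "
from h import *
ss()"
```

```text
t5.77 tcp [0.6172 0.1502 0.1117] yawx 86.4 tilt 0.25 F [ 2.92 -2.5  -0.81] M [-0.582 -0.433  0.204] w 0.400 q6 -1.38
```

Emit:
carry_out --moves '[[[0,0,1,0,0,0.01,-1],[0,0,1,0,0,0,-1]]]'

```text
time: 5.93
tool_pos: [0.6171, 0.1499, 0.1114]
tool_rot: [0.002, 0.786, 0.619, 0.0]
contact_force: [1.9, -5.0, 0.9]
gripper_width: 0.405
```

```bash
python3 -c "
from h import *
ss()"
```

```text
t5.93 tcp [0.6171 0.1499 0.1114] yawx 76.4 tilt 0.26 F [ 1.93 -4.96  0.92] M [-0.82  -0.279  0.249] w 0.405 q6 -1.21
```

Emit:
carry_out --moves '[[[0,0,1,0,0,0.01,-1],[0,0,1,0,0,0,-1]]]'

```text
time: 6.1
tool_pos: [0.617, 0.1496, 0.111]
tool_rot: [0.002, 0.837, 0.548, 0.0]
contact_force: [1.2, -6.1, 1.1]
gripper_width: 0.401
```

```bash
python3 -c "
from h import *
ss()"
```

```text
t6.10 tcp [0.617  0.1496 0.111 ] yawx 66.4 tilt 0.27 F [ 1.24 -6.11  1.12] M [-0.97  -0.21   0.235] w 0.401 q6 -1.04
```

Emit:
carry_out --moves '[[[0,0,0,0,0,0,0.4],[0,0,0,0,0,0,0.4],[0,0,0,0,0,-0.7,0.4],[0,0,0,0,0,-0.9,0.4],[0,0,0,0,0,-0.9,0.4],[0,0,0,-0.86,0.31,0,0.4],[0,0,0,-0.86,0.31,0,0.4],[0,0,0,-0.86,0.31,0,0.4]]]'

```text
time: 6.77
tool_pos: [0.6094, 0.0415, 0.2113]
tool_rot: [0.001, 0.835, 0.551, 0.001]
contact_force: [-0.8, -1.1, 0.0]
gripper_width: 0.703
```

Emit:
carry_out --moves '[[[0,0,0,-0.86,0.31,0,0.4],[0,0,0,-0.86,0.31,0,0.4],[0,0,0,-0.86,0.31,0,0.4],[0,0,-1,0,0,0,0.4],[0,0,-1,0,0,0,0.4],[0,0,-1,0,0,0,0.4],[0,0,-1,0,0,0,0.4],[0,0,-1,0,0,0,0.4]]]'

```text
time: 7.43
tool_pos: [0.6023, -0.0675, 0.2097]
tool_rot: [-0.0, 0.695, 0.719, 0.0]
contact_force: [-0.2, -0.4, 0.1]
gripper_width: 0.696
```

Emit:
carry_out --moves '[[[0,0,-1,0,0,0,0.4],[0,0,-1,0,0,0,0.4],[0,0,-1,0,0,0,0.4],[0,0,-1,0,0,0,0.4],[0,0,-1,0,0,0,0.4],[0,0,-1,0,0,0,0.4],[0,0,-1,0,0,0,0.4],[0,0,0,0,0,0,0.4]]]'

```text
time: 8.1
tool_pos: [0.6023, -0.0673, 0.2096]
tool_rot: [-0.0, 0.448, 0.894, 0.0]
contact_force: [0.3, -0.5, 0.3]
gripper_width: 0.697
```

```bash
python3 -c "
from h import *
go(0.6036,-0.069,0.112);f=snap('wrist','w5');go(0.6036,-0.069,0.112)"
```

```text
t8.10 tcp [ 0.6023 -0.0673  0.2096] yawx 126.8 tilt 0.02 F [ 0.35 -0.47  0.35] M [ 0.052 -0.012  0.013] w 0.697 q6 -2.45
shares [-0.05 -0.    2.44]
t8.15 tcp [ 0.6024 -0.0673  0.2097] yawx 126.6 tilt 0.02 F [0.01 0.21 0.53] M [0.011 0.002 0.013] w 0.701 q6 -2.44
shares [-0.05 -0.    2.44]
```

View pics/w5.png

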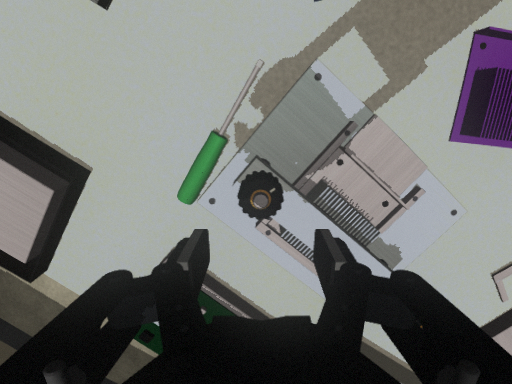

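```bash
cat >> h.py <<'E'
def kzoom(fn,u0,v0,out):
    f=load(fn); a=cv2.resize(f["frame"][v0:v0+60,u0:u0+60,::-1],(600,600),interpolation=cv2.INTER_CUBIC); cv2.imwrite(f"pics/{out}.png",np.clip(a*1.5,0,255).astype(np.uint8))
def kang(fn,u0,v0,c,m,z=0.1435):
    f=load(fn);T=f["world_from_camera"]
    P=[onplane(f,(x/10-0.45+u0,y/10-0.45+v0),T,z)[0] for x,y in (c,m)]
    d=P[1]-P[0]; a=np.degrees(np.arctan2(d[1],d[0])); print("centre",P[0].round(4),"ang",a.round(1),"r",np.linalg.norm(d).round(4)); return a
E
python3 -c "
from h import *
kzoom('w5',232,166,'w5k')"
```

```text
(no output)
```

View pics/w5k.png

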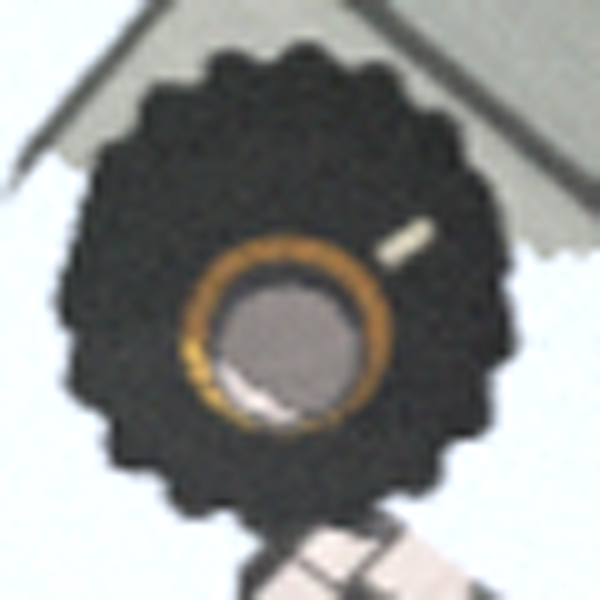

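```bash
python3 -c "
from h import *
kang('w5',232,166,(289,335),(406,244)); kang('w5',232,166,(382,262),(430,225))
# L from w2: 400/60 scale coordinates converted to 10/px, origin 238,172
kang('w2',238,172,(306,352),(428,272)); kang('w2',238,172,(400,288),(453,253))
C=load('w5'); T=C['world_from_camera']
"
```

```text
centre [ 0.5995 -0.0688  0.1435] ang 166.1 r 0.0123
centre [ 0.59   -0.0665  0.1435] ang 165.8 r 0.005
centre [0.6146 0.1513 0.1435] ang 161.7 r 0.0125
centre [0.6053 0.1542 0.1435] ang 161.9 r 0.0054
```

Emit:
carry_out --moves '[[[0,0,0,-0.05,-0.02,0.9,0.4],[0,0,0,0,0,0.9,0.4],[0,0,0,0,0,0.64,0.4],[0,0,0,0,0,0,0.4],[0,0,0,0,0,0,-1],[0,0,0,0,0,0,-1],[0,0,0,0,0,0,-1],[0,0,0,0,0,0,-1]]]'

```text
time: 8.82
tool_pos: [0.6028, -0.0684, 0.1144]
tool_rot: [-0.001, 0.449, 0.894, 0.001]
contact_force: [-5.8, 4.5, 0.4]
gripper_width: 0.401
```

```bash
python3 -c "
from h import *
go(0.603,-0.0695,0.112);f=snap('wrist','w6')"
```

```text
t8.82 tcp [ 0.6028 -0.0684  0.1144] yawx 126.7 tilt 0.14 F [-5.79  4.52  0.43] M [0.708 0.908 0.077] w 0.401 q6 -2.45
shares [-0.03 -0.01  0.06]
```

View pics/w6.png

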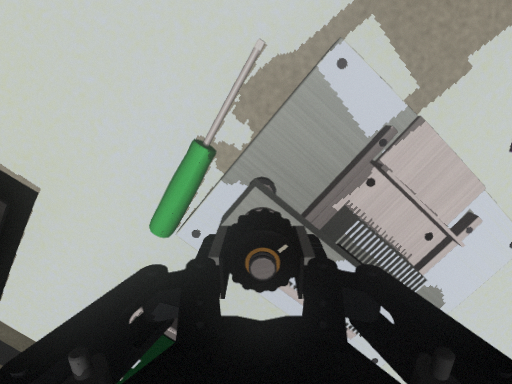

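Emit:
carry_out --moves '[[[0,0,1,0.02,0,0,-1],[0,0,1,0,0,0.01,-1],[0,0,1,0,0,0,-1],[0,0,1,0,0,0.01,-1],[0,0,1,0,0,0,-1],[0,0,1,0,0,0.01,-1]]]'

```text
time: 9.37
tool_pos: [0.603, -0.0693, 0.1134]
tool_rot: [0.001, 0.666, 0.746, -0.0]
contact_force: [-3.8, -0.2, 0.5]
gripper_width: 0.402
```

```bash
python3 -c "
from h import *
ss()"
```

```text
t9.37 tcp [ 0.603  -0.0693  0.1134] yawx 96.4 tilt 0.11 F [-3.79 -0.18  0.51] M [-0.193  0.536  0.208] w 0.402 q6 -1.92
```

Emit:
carry_out --moves '[[[0,0,1,0,0,0,-1],[0,0,1,0,0,0.01,-1],[0,0,1,0,0,0,-1],[0,0,1,0,0,0.01,-1],[0,0,1,0,0,0,-1],[0,0,1,0,0,0.01,-1]]]'

```text
time: 9.87
tool_pos: [0.6028, -0.0702, 0.1124]
tool_rot: [0.001, 0.837, 0.548, -0.001]
contact_force: [-5.6, -2.8, 0.7]
gripper_width: 0.404
```

```bash
python3 -c "
from h import *
ss()"
```

```text
t9.87 tcp [ 0.6028 -0.0702  0.1124] yawx 66.4 tilt 0.19 F [-5.6 -2.8  0.7] M [-0.642  0.897  0.152] w 0.404 q6 -1.40
```

Emit:
carry_out --moves '[[[0,0,1,0,0,0,-1],[0,0,1,0,0,0.01,-1]]]'

```text
time: 10.03
tool_pos: [0.6026, -0.0705, 0.1121]
tool_rot: [0.002, 0.881, 0.473, -0.001]
contact_force: [-5.4, -3.6, 1.6]
gripper_width: 0.405
```

```bash
python3 -c "
from h import *
ss()"
```

```text
t10.03 tcp [ 0.6026 -0.0705  0.1121] yawx 56.4 tilt 0.21 F [-5.38 -3.64  1.61] M [-0.792  1.093  0.216] w 0.405 q6 -1.22
```

```bash
cat >> h.py <<'E'
def rd(n=4):
    from plant import state,grab_frame
    r=[]
    for i in range(n):
        if i: grab_frame("side")
        s=state(); r.append(s["ft_torque"][2])
    T=toolT(s); x=T[:3,0]
    print("yaw %.2f Mz %s hold-mean %.4f t %.2f F %s z %.4f"%(np.degrees(np.arctan2(x[1],x[0])),np.round(r,3),np.mean(r),s["time"],np.round(s["contact_force"],1),s["tool_pos"][2]))
E
python3 -c "
from h import *
rd(8)"
```

```text
yaw 56.61 Mz [ 0.216  0.062 -0.079 -0.152 -0.234 -0.165 -0.185 -0.151] hold-mean -0.0861 t 10.38 F [-5.9 -3.4  0.3] z 0.1121
```

Emit:
carry_out --moves '[[[0,0,0,0,0,0,0.4],[0,0,0,0,0,0,0.4],[0,0,0,0,0,-0.7,0.4],[0,0,0,0,0,-0.8,0.4],[0,0,0,0.8,-0.46,0,0.4],[0,0,0,0.8,-0.46,0,0.4],[0,0,0,0.8,-0.46,0,0.4],[0,0,0,0.8,-0.46,0,0.4]]]'

```text
time: 11.05
tool_pos: [0.6128, 0.08, 0.1722]
tool_rot: [0.001, 0.88, 0.474, 0.002]
contact_force: [1.2, -0.2, -0.3]
gripper_width: 0.7
```

Emit:
carry_out --moves '[[[0,0,0,0.8,-0.46,0,0.4],[0,0,0,0.8,-0.46,0,0.4],[0,0,-1,0,0,0,0.4],[0,0,-1,0,0,0,0.4],[0,0,-1,0,0,0,0.4],[0,0,-1,0,0,0,0.4],[0,0,-1,0,0,0,0.4],[0,0,-1,0,0,0,0.4]]]'

```text
time: 11.72
tool_pos: [0.6171, 0.1526, 0.1716]
tool_rot: [0.001, 0.726, 0.688, 0.002]
contact_force: [0.2, 0.2, 0.2]
gripper_width: 0.705
```

Emit:
carry_out --moves '[[[0,0,-1,0,0,0,0.4],[0,0,-1,0,0,0,0.4],[0,0,-1,0,0,0,0.4],[0,0,-1,0,0,0,0.4],[0,0,-1,0,0,0,0.4],[0,0,-1,0,0,0,0.4],[0,0,0,0,0,0,0.4],[0,0,0,0,0,0,0.4]]]'

```text
time: 12.38
tool_pos: [0.6168, 0.1524, 0.171]
tool_rot: [0.001, 0.526, 0.851, 0.001]
contact_force: [0.1, -0.6, 0.1]
gripper_width: 0.702
```

```bash
python3 -c "
from h import *
go(0.617,0.1503,0.111);f=snap('wrist','w7');kzoom('w7',232,176,'w7k')"
```

```text
t12.38 tcp [0.6168 0.1524 0.171 ] yawx 116.5 tilt 0.17 F [ 0.06 -0.64  0.1 ] M [-0.018 -0.018 -0.016] w 0.702 q6 -1.91
shares [-0.05 -0.02  1.5 ]
```

View pics/w7k.png

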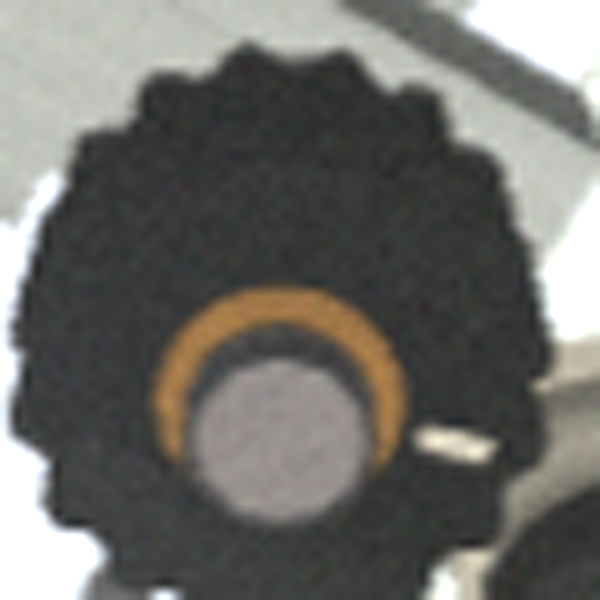

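```bash
python3 -c "
from h import *
kang('w7',232,176,(281,409),(456,443),0.1412);kang('w7',232,176,(416,435),(497,450),0.1412)"
```

```text
centre [0.6143 0.151  0.1412] ang 104.6 r 0.0124
centre [0.6119 0.1602 0.1412] ang 105.2 r 0.0057
```

Emit:
carry_out --moves '[[[0,0,0,-0.05,-0.02,0.8,0.4],[0,0,0,0,0,0.7,0.4],[0,0,0,0,0,0,0.4],[0,0,0,0,0,0,0.4],[0,0,0,0,0,0,-1],[0,0,0,0,0,0,-1],[0,0,0,0,0,0,-1],[0,0,0,0,0,0,-1]]]'

```text
time: 13.1
tool_pos: [0.6172, 0.1511, 0.1125]
tool_rot: [0.001, 0.525, 0.851, 0.002]
contact_force: [-3.0, 4.7, 7.2]
gripper_width: 0.407
```

```bash
cat >> h.py <<'E'
def r1():
    from plant import state
    s=state(); T=toolT(s); x=T[:3,0]
    print("yaw %.2f Mz %.3f e6 %.4f z %.4f F %s qv6 %.3f"%(np.degrees(np.arctan2(x[1],x[0])),s["ft_torque"][2],s["joint_efforts"][5],s["tool_pos"][2],np.round(s["contact_force"],1),s["joint_vel"][5]))
E
python3 -c "
from h import *
ss();r1()"
```

```text
t13.10 tcp [0.6172 0.1511 0.1125] yawx 116.7 tilt 0.23 F [-2.95  4.72  7.17] M [ 0.505  0.556 -0.028] w 0.407 q6 -1.91
yaw 116.66 Mz -0.028 e6 -0.0229 z 0.1125 F [-3.   4.7  7.2] qv6 0.001
```

Emit:
carry_out --moves '[[[0,0,0.8,0,0,0.003,-1]]]'

```text
time: 13.18
tool_pos: [0.6173, 0.151, 0.1124]
tool_rot: [0.001, 0.555, 0.832, 0.002]
contact_force: [-2.9, 2.4, 5.8]
gripper_width: 0.401
```

```bash
python3 -c "
from h import *
r1()"
```

```text
yaw 112.63 Mz 0.139 e6 -0.9205 z 0.1124 F [-2.9  2.4  5.8] qv6 0.898
```

Emit:
carry_out --moves '[[[0,0,0.8,0,0,0.003,-1]]]'

```text
time: 13.27
tool_pos: [0.6173, 0.1508, 0.1123]
tool_rot: [0.001, 0.584, 0.812, 0.002]
contact_force: [-3.6, 2.7, 5.1]
gripper_width: 0.406
```

```bash
python3 -c "
from h import *
r1()"
```

```text
yaw 108.51 Mz 0.220 e6 -0.5333 z 0.1123 F [-3.6  2.7  5.1] qv6 0.833
```

Emit:
carry_out --moves '[[[0,0,0.8,0,0,0.003,-1]]]'

```text
time: 13.35
tool_pos: [0.6174, 0.1507, 0.1121]
tool_rot: [0.001, 0.612, 0.791, 0.002]
contact_force: [-3.7, 2.1, 5.9]
gripper_width: 0.407
```

```bash
python3 -c "
from h import *
r1()"
```

```text
yaw 104.51 Mz 0.157 e6 -0.4953 z 0.1121 F [-3.7  2.1  5.9] qv6 0.828
```

Emit:
carry_out --moves '[[[0,0,0.8,0,0,0.003,-1]]]'

```text
time: 13.43
tool_pos: [0.6174, 0.1506, 0.1121]
tool_rot: [0.001, 0.639, 0.769, 0.002]
contact_force: [-2.6, 1.8, 5.3]
gripper_width: 0.402
```

```bash
python3 -c "
from h import *
r1()"
```

```text
yaw 100.51 Mz 0.197 e6 -0.4914 z 0.1121 F [-2.6  1.8  5.3] qv6 0.831
```

Emit:
carry_out --moves '[[[0,0,0.8,0,0,0.003,-1]]]'

```text
time: 13.52
tool_pos: [0.6174, 0.1504, 0.1119]
tool_rot: [0.001, 0.666, 0.746, 0.001]
contact_force: [-2.7, 0.8, 6.1]
gripper_width: 0.409
```

```bash
python3 -c "
from h import *
r1()"
```

```text
yaw 96.51 Mz 0.214 e6 -0.4894 z 0.1119 F [-2.7  0.8  6.1] qv6 0.831
```

Emit:
carry_out --moves '[[[0,0,0.8,0,0,0.003,-1]]]'

```text
time: 13.6
tool_pos: [0.6174, 0.1503, 0.1118]
tool_rot: [0.001, 0.691, 0.722, 0.001]
contact_force: [-3.1, 0.2, 5.8]
gripper_width: 0.403
```

```bash
python3 -c "
from h import *
r1()"
```

```text
yaw 92.51 Mz 0.215 e6 -0.4876 z 0.1118 F [-3.1  0.2  5.8] qv6 0.830
```

Emit:
carry_out --moves '[[[0,0,0.8,0,0,0.003,-1]]]'

```text
time: 13.68
tool_pos: [0.6174, 0.1501, 0.1116]
tool_rot: [0.001, 0.716, 0.698, 0.001]
contact_force: [-2.5, 1.0, 6.2]
gripper_width: 0.404
```

```bash
python3 -c "
from h import *
r1()"
```

```text
yaw 88.51 Mz 0.237 e6 -0.4859 z 0.1116 F [-2.5  1.   6.2] qv6 0.827
```

Emit:
carry_out --moves '[[[0,0,0.8,0,0,0.003,-1]]]'

```text
time: 13.77
tool_pos: [0.6174, 0.15, 0.1115]
tool_rot: [0.001, 0.74, 0.672, 0.001]
contact_force: [-3.5, 0.5, 5.9]
gripper_width: 0.405
```

```bash
python3 -c "
from h import *
r1()"
```

```text
yaw 84.50 Mz 0.201 e6 -0.4842 z 0.1115 F [-3.5  0.5  5.9] qv6 0.829
```

Emit:
carry_out --moves '[[[0,0,0.8,0,0,0.003,-1]]]'

```text
time: 13.85
tool_pos: [0.6174, 0.1498, 0.1114]
tool_rot: [0.001, 0.763, 0.646, 0.001]
contact_force: [-3.5, -0.5, 6.4]
gripper_width: 0.404
```

```bash
python3 -c "
from h import *
r1()"
```

```text
yaw 80.51 Mz 0.215 e6 -0.4827 z 0.1114 F [-3.5 -0.5  6.4] qv6 0.827
```

Emit:
carry_out --moves '[[[0,0,0.8,0,0,0.003,-1]]]'

```text
time: 13.93
tool_pos: [0.6173, 0.1497, 0.1112]
tool_rot: [0.001, 0.785, 0.619, 0.001]
contact_force: [-3.5, -1.3, 5.9]
gripper_width: 0.406
```

```bash
python3 -c "
from h import *
r1()"
```

```text
yaw 76.50 Mz 0.219 e6 -0.4813 z 0.1112 F [-3.5 -1.3  5.9] qv6 0.828
```

Emit:
carry_out --moves '[[[0,0,0.8,0,0,0.003,-1]]]'

```text
time: 14.02
tool_pos: [0.6173, 0.1496, 0.1111]
tool_rot: [0.001, 0.806, 0.591, 0.001]
contact_force: [-2.9, -1.6, 6.3]
gripper_width: 0.408
```

```bash
python3 -c "
from h import *
r1()"
```

```text
yaw 72.50 Mz 0.222 e6 -0.4800 z 0.1111 F [-2.9 -1.6  6.3] qv6 0.829
```

Emit:
carry_out --moves '[[[0,0,0.8,0,0,0.003,-1]]]'

```text
time: 14.1
tool_pos: [0.6172, 0.1494, 0.111]
tool_rot: [0.001, 0.827, 0.563, 0.001]
contact_force: [-4.1, -1.3, 6.6]
gripper_width: 0.402
```

```bash
python3 -c "
from h import *
r1()"
```

```text
yaw 68.50 Mz 0.182 e6 -0.4785 z 0.1110 F [-4.1 -1.3  6.6] qv6 0.832
```

Emit:
carry_out --moves '[[[0,0,0.8,0,0,0.003,-1]]]'

```text
time: 14.18
tool_pos: [0.6172, 0.1493, 0.1108]
tool_rot: [0.002, 0.846, 0.534, 0.001]
contact_force: [-4.1, -2.6, 7.0]
gripper_width: 0.404
```

```bash
python3 -c "
from h import *
r1()"
```

```text
yaw 64.50 Mz 0.224 e6 -0.4772 z 0.1108 F [-4.1 -2.6  7. ] qv6 0.828
```

Emit:
carry_out --moves '[[[0,0,0,0,0,0,0.4],[0,0,0,0,0,0,0.4],[0,0,0,0,0,-0.7,0.4],[0,0,0,0,0,-0.8,0.4],[0,0,0,-0.85,0.34,0,0.4],[0,0,0,-0.85,0.34,0,0.4],[0,0,0,-0.85,0.34,0,0.4],[0,0,0,-0.85,0.34,0,0.4]]]'

```text
time: 14.85
tool_pos: [0.6071, 0.0024, 0.1685]
tool_rot: [0.001, 0.844, 0.536, 0.001]
contact_force: [0.2, -0.6, -0.9]
gripper_width: 0.699
```

Emit:
carry_out --moves '[[[0,0,0,-0.85,0.34,0,0.4],[0,0,0,-0.85,0.34,0,0.4],[0,0,-1,0,0,0,0.4],[0,0,-1,0,0,0,0.4],[0,0,-1,0,0,0,0.4],[0,0,-1,0,0,0,0.4],[0,0,-1,0,0,0,0.4],[0,0,-1,0,0,0,0.4]]]'

```text
time: 15.52
tool_pos: [0.6027, -0.0697, 0.168]
tool_rot: [0.0, 0.676, 0.737, 0.0]
contact_force: [0.4, 0.4, 0.4]
gripper_width: 0.698
```

Emit:
carry_out --moves '[[[0,0,-1,0,0,0,0.4],[0,0,-1,0,0,0,0.4],[0,0,-1,0,0,0,0.4],[0,0,-1,0,0,0,0.4],[0,0,-1,0,0,0,0.4],[0,0,-1,0,0,0,0.4],[0,0,0,0,0,0,0.4],[0,0,0,0,0,0,0.4]]]'

```text
time: 16.18
tool_pos: [0.6026, -0.0695, 0.1679]
tool_rot: [0.0, 0.465, 0.885, 0.0]
contact_force: [0.7, -0.4, 0.3]
gripper_width: 0.697
```

```bash
python3 -c "
from h import *
go(0.603,-0.0698,0.111);f=snap('wrist','w8');kzoom('w8',232,180,'w8k')"
```

```text
t16.18 tcp [ 0.6026 -0.0695  0.1679] yawx 124.6 tilt 0.03 F [ 0.72 -0.44  0.26] M [-0.039 -0.025 -0.034] w 0.697 q6 -2.41
shares [-0.01  0.    1.42]
```

View pics/w8k.png

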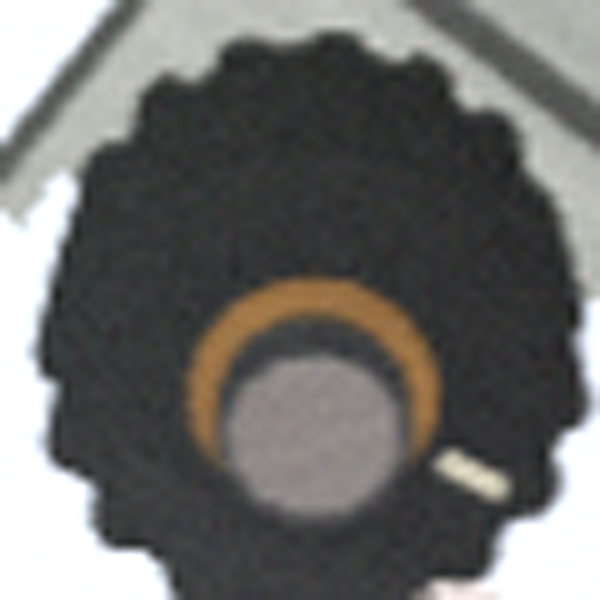

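```bash
python3 -c "
from h import *
kang('w8',232,180,(314,399),(473,475),0.141);kang('w8',232,180,(437,458),(510,493),0.141)"
```

```text
centre [ 0.6    -0.0686  0.141 ] ang 97.2 r 0.0123
centre [ 0.5988 -0.0592  0.141 ] ang 97.1 r 0.0057
```

Emit:
carry_out --moves '[[[0,0,0,0,0,0.7,0.4],[0,0,0,0,0,0.7,0.4],[0,0,0,0,0,0,0.4],[0,0,0,0,0,0,0.4],[0,0,0,0,0,0,-1],[0,0,0,0,0,0,-1],[0,0,0,0,0,0,-1],[0,0,0,0,0,0,-1]]]'

```text
time: 16.9
tool_pos: [0.6029, -0.0683, 0.1148]
tool_rot: [-0.0, 0.464, 0.886, 0.001]
contact_force: [-6.2, 5.4, 6.6]
gripper_width: 0.403
```

```bash
python3 -c "
from h import *
ss();r1()"
```

```text
t16.90 tcp [ 0.6029 -0.0683  0.1148] yawx 124.7 tilt 0.13 F [-6.15  5.42  6.56] M [0.822 0.888 0.   ] w 0.403 q6 -2.41
yaw 124.66 Mz 0.000 e6 0.0016 z 0.1148 F [-6.2  5.4  6.6] qv6 0.000
```

Emit:
carry_out --moves '[[[0,0,0.8,0.02,0,0.003,-1],[0,0,0.8,0,0,0.003,-1],[0,0,0.8,0,0,0.003,-1],[0,0,0.8,0,0,0.003,-1]]]'

```text
time: 17.23
tool_pos: [0.603, -0.0687, 0.1142]
tool_rot: [0.001, 0.584, 0.812, 0.001]
contact_force: [-2.9, 1.6, 3.5]
gripper_width: 0.402
```

```bash
python3 -c "
from h import *
r1()"
```

```text
yaw 108.49 Mz 0.219 e6 -0.4900 z 0.1142 F [-2.9  1.6  3.5] qv6 0.829
```

Emit:
carry_out --moves '[[[0,0,0.8,0,0,0.003,-1]]]'

```text
time: 17.32
tool_pos: [0.6031, -0.0689, 0.1141]
tool_rot: [0.001, 0.612, 0.791, 0.001]
contact_force: [-2.8, 0.5, 3.5]
gripper_width: 0.4
```

```bash
python3 -c "
from h import *
r1()"
```

```text
yaw 104.50 Mz 0.211 e6 -0.4880 z 0.1141 F [-2.8  0.5  3.5] qv6 0.829
```

Emit:
carry_out --moves '[[[0,0,0.8,0,0,0.003,-1]]]'

```text
time: 17.4
tool_pos: [0.6031, -0.069, 0.114]
tool_rot: [0.001, 0.639, 0.769, 0.0]
contact_force: [-1.7, 0.4, 2.7]
gripper_width: 0.401
```

```bash
python3 -c "
from h import *
r1()"
```

```text
yaw 100.50 Mz 0.258 e6 -0.4859 z 0.1140 F [-1.7  0.4  2.7] qv6 0.828
```

Emit:
carry_out --moves '[[[0,0,0.8,0,0,0.003,-1]]]'

```text
time: 17.48
tool_pos: [0.6031, -0.0691, 0.1138]
tool_rot: [0.001, 0.666, 0.746, 0.0]
contact_force: [-2.3, -0.9, 3.3]
gripper_width: 0.403
```

```bash
python3 -c "
from h import *
r1()"
```

```text
yaw 96.50 Mz 0.224 e6 -0.4838 z 0.1138 F [-2.3 -0.9  3.3] qv6 0.829
```

Emit:
carry_out --moves '[[[0,0,0.8,0,0,0.003,-1]]]'

```text
time: 17.57
tool_pos: [0.6031, -0.0693, 0.1138]
tool_rot: [0.002, 0.692, 0.722, 0.0]
contact_force: [-1.7, -0.3, 1.8]
gripper_width: 0.404
```

```bash
python3 -c "
from h import *
r1()"
```

```text
yaw 92.49 Mz 0.193 e6 -0.4817 z 0.1138 F [-1.7 -0.3  1.8] qv6 0.829
```

Emit:
carry_out --moves '[[[0,0,0.8,0,0,0.003,-1]]]'

```text
time: 17.65
tool_pos: [0.6031, -0.0694, 0.1136]
tool_rot: [0.002, 0.716, 0.698, 0.0]
contact_force: [-2.2, -0.9, 3.5]
gripper_width: 0.401
```

```bash
python3 -c "
from h import *
r1()"
```

```text
yaw 88.49 Mz 0.183 e6 -0.4795 z 0.1136 F [-2.2 -0.9  3.5] qv6 0.830
```

Emit:
carry_out --moves '[[[0,0,0.8,0,0,0.003,-1]]]'

```text
time: 17.73
tool_pos: [0.6031, -0.0696, 0.1135]
tool_rot: [0.002, 0.74, 0.672, 0.0]
contact_force: [-2.5, -2.0, 2.0]
gripper_width: 0.404
```

```bash
python3 -c "
from h import *
r1()"
```

```text
yaw 84.49 Mz 0.306 e6 -0.4774 z 0.1135 F [-2.5 -2.   2. ] qv6 0.828
```

Emit:
carry_out --moves '[[[0,0,0.8,0,0,0.003,-1]]]'

```text
time: 17.82
tool_pos: [0.603, -0.0697, 0.1133]
tool_rot: [0.002, 0.763, 0.646, 0.0]
contact_force: [-2.8, -2.2, 3.4]
gripper_width: 0.403
```

```bash
python3 -c "
from h import *
r1()"
```

```text
yaw 80.49 Mz 0.160 e6 -0.4754 z 0.1133 F [-2.8 -2.2  3.4] qv6 0.827
```

Emit:
carry_out --moves '[[[0,0,0.8,0,0,0.003,-1]]]'

```text
time: 17.9
tool_pos: [0.603, -0.0698, 0.1132]
tool_rot: [0.002, 0.785, 0.619, 0.0]
contact_force: [-2.4, -2.5, 2.6]
gripper_width: 0.402
```

```bash
python3 -c "
from h import *
r1()"
```

```text
yaw 76.49 Mz 0.284 e6 -0.4735 z 0.1132 F [-2.4 -2.5  2.6] qv6 0.830
```

Emit:
carry_out --moves '[[[0,0,0.8,0,0,0.003,-1]]]'

```text
time: 17.98
tool_pos: [0.603, -0.0699, 0.1131]
tool_rot: [0.002, 0.806, 0.591, 0.0]
contact_force: [-2.9, -2.5, 3.1]
gripper_width: 0.405
```

```bash
python3 -c "
from h import *
r1()"
```

```text
yaw 72.49 Mz 0.161 e6 -0.4718 z 0.1131 F [-2.9 -2.5  3.1] qv6 0.830
```

Emit:
carry_out --moves '[[[0,0,0,0,0,0,0.4],[0,0,0,0,0,0,0.4],[0,0,0,0,0,-0.7,0.4],[0,0,0,0,0,-0.8,0.4],[0,0,-0.8,0,0,0,0.4],[0,0,-0.8,0,0,0,0.4],[0,0,-0.8,0,0,0,0.4],[0,0,-0.8,0,0,0,0.4]]]'

```text
time: 18.65
tool_pos: [0.6027, -0.0686, 0.1714]
tool_rot: [0.001, 0.714, 0.701, 0.001]
contact_force: [0.1, 0.2, -1.1]
gripper_width: 0.702
```

```bash
python3 -c "
from h import *
r1()"
```

```text
yaw 88.95 Mz -0.041 e6 0.6899 z 0.1714 F [ 0.1  0.2 -1.1] qv6 -0.828
```

Emit:
carry_out --moves '[[[0,0,0,0.91,0.05,0,0.4],[0,0,0,0.91,0.04,0,0.4],[0,0,0,0.91,0.04,0,0.4],[0,0,0,0.91,0.04,0,0.4],[0,0,0,0.91,0.04,0,0.4],[0,0,0,0.91,0.04,0,0.4],[0,0,-1,0,0,0,0.4],[0,0,-1,0,0,0,0.4]]]'

```text
time: 19.32
tool_pos: [0.6174, 0.1521, 0.1711]
tool_rot: [0.0, 0.648, 0.762, 0.001]
contact_force: [0.8, -0.2, -0.2]
gripper_width: 0.704
```

Emit:
carry_out --moves '[[[0,0,-1,0,0,0,0.4],[0,0,-1,0,0,0,0.4],[0,0,-1,0,0,0,0.4],[0,0,-1,0,0,0,0.4],[0,0,-1,0,0,0,0.4],[0,0,0,0,0,0,0.4],[0,0,0,0,0,0,0.4]]]'

```text
time: 19.9
tool_pos: [0.6174, 0.1495, 0.1708]
tool_rot: [0.0, 0.473, 0.881, 0.0]
contact_force: [0.5, -0.7, -0.3]
gripper_width: 0.699
```

```bash
python3 -c "
from h import *
go(0.6174,0.1503,0.110);f=snap('wrist','w9');kzoom('w9',232,180,'w9k')"
```

```text
t19.90 tcp [0.6174 0.1495 0.1708] yawx 123.6 tilt 0.06 F [ 0.5  -0.67 -0.28] M [0.022 0.032 0.042] w 0.699 q6 -2.04
shares [0.02 0.01 1.52]
```

View pics/w9k.png

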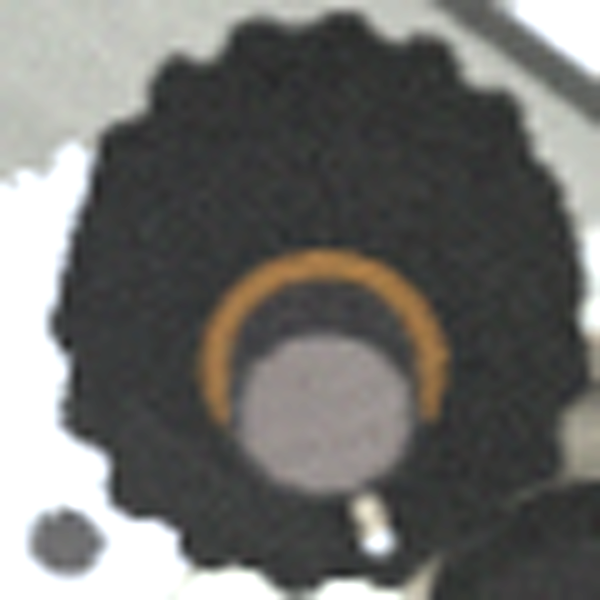

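```bash
python3 -c "
from h import *
for c in (362,368): kang('w9',232,180,(324,c),(372,524),0.1394)
kang('w9',232,180,(364,496),(380,548),0.1394)"
```

```text
centre [0.6137 0.1506 0.1394] ang 49.1 r 0.0129
centre [0.614  0.1508 0.1394] ang 49.6 r 0.0124
centre [0.6206 0.1586 0.1394] ang 49.6 r 0.0042
```

Emit:
carry_out --moves '[[[0,0,0,0.02,0.01,0.8,0.4],[0,0,0,0,0,0.68,0.4],[0,0,0,0,0,0,0.4],[0,0,0,0,0,0,0.4],[0,0,0,0,0,0,-1],[0,0,0,0,0,0,-1],[0,0,0,0,0,0,-1],[0,0,0,0,0,0,-1]]]'

```text
time: 20.62
tool_pos: [0.6177, 0.1517, 0.1142]
tool_rot: [0.0, 0.472, 0.882, 0.002]
contact_force: [-3.7, 3.4, 3.5]
gripper_width: 0.4
```

```bash
python3 -c "
from h import *
ss();r1()"
```

```text
t20.62 tcp [0.6177 0.1517 0.1142] yawx 123.7 tilt 0.20 F [-3.69  3.37  3.47] M [0.503 0.676 0.002] w 0.400 q6 -2.04
yaw 123.66 Mz 0.002 e6 -0.0134 z 0.1142 F [-3.7  3.4  3.5] qv6 0.000
```

Emit:
carry_out --moves '[[[0,0,0.8,0.02,0,0.003,-1],[0,0,0.8,0,0,0.003,-1],[0,0,0.8,0,0,0.003,-1]]]'

```text
time: 20.87
tool_pos: [0.6179, 0.1513, 0.1139]
tool_rot: [0.001, 0.563, 0.827, 0.001]
contact_force: [-2.2, 0.7, 3.1]
gripper_width: 0.405
```

```bash
python3 -c "
from h import *
r1()"
```

```text
yaw 111.50 Mz 0.208 e6 -0.4824 z 0.1139 F [-2.2  0.7  3.1] qv6 0.829
```

Emit:
carry_out --moves '[[[0,0,0.8,0,0,0.003,-1]]]'

```text
time: 20.95
tool_pos: [0.618, 0.1511, 0.1138]
tool_rot: [0.002, 0.591, 0.806, 0.001]
contact_force: [-2.3, -0.1, 2.4]
gripper_width: 0.398
```

```bash
python3 -c "
from h import *
r1()"
```

```text
yaw 107.50 Mz 0.162 e6 -0.4783 z 0.1138 F [-2.3 -0.1  2.4] qv6 0.829
```

Emit:
carry_out --moves '[[[0,0,0.8,0,0,0.003,-1]]]'

```text
time: 21.03
tool_pos: [0.6181, 0.1509, 0.1136]
tool_rot: [0.002, 0.619, 0.785, 0.001]
contact_force: [-1.5, -1.4, 2.8]
gripper_width: 0.402
```

```bash
python3 -c "
from h import *
r1()"
```

```text
yaw 103.49 Mz 0.189 e6 -0.4755 z 0.1136 F [-1.5 -1.4  2.8] qv6 0.829
```

Emit:
carry_out --moves '[[[0,0,0.8,0,0,0.003,-1]]]'

```text
time: 21.12
tool_pos: [0.6181, 0.1507, 0.1135]
tool_rot: [0.002, 0.646, 0.763, 0.001]
contact_force: [-1.5, -1.9, 2.5]
gripper_width: 0.403
```

```bash
python3 -c "
from h import *
r1()"
```

```text
yaw 99.50 Mz 0.266 e6 -0.4729 z 0.1135 F [-1.5 -1.9  2.5] qv6 0.828
```

Emit:
carry_out --moves '[[[0,0,0.8,0,0,0.003,-1]]]'

```text
time: 21.2
tool_pos: [0.6181, 0.1505, 0.1133]
tool_rot: [0.002, 0.672, 0.74, 0.001]
contact_force: [-1.5, -1.4, 2.2]
gripper_width: 0.4
```

```bash
python3 -c "
from h import *
r1()"
```

```text
yaw 95.49 Mz 0.192 e6 -0.4705 z 0.1133 F [-1.5 -1.4  2.2] qv6 0.828
```

Emit:
carry_out --moves '[[[0,0,0.8,0,0,0.003,-1]]]'

```text
time: 21.28
tool_pos: [0.6181, 0.1503, 0.1132]
tool_rot: [0.002, 0.698, 0.716, 0.001]
contact_force: [-0.7, -3.3, 2.4]
gripper_width: 0.403
```

```bash
python3 -c "
from h import *
r1()"
```

```text
yaw 91.49 Mz 0.209 e6 -0.4683 z 0.1132 F [-0.7 -3.3  2.4] qv6 0.829
```

Emit:
carry_out --moves '[[[0,0,0.8,0,0,0.003,-1]]]'

```text
time: 21.37
tool_pos: [0.6181, 0.1501, 0.1131]
tool_rot: [0.002, 0.722, 0.691, 0.001]
contact_force: [-1.3, -2.3, 3.2]
gripper_width: 0.406
```

```bash
python3 -c "
from h import *
r1()"
```

```text
yaw 87.50 Mz 0.203 e6 -0.4662 z 0.1131 F [-1.3 -2.3  3.2] qv6 0.828
```

Emit:
carry_out --moves '[[[0,0,0.8,0,0,0.003,-1]]]'

```text
time: 21.45
tool_pos: [0.6181, 0.1499, 0.1129]
tool_rot: [0.002, 0.746, 0.666, 0.001]
contact_force: [-2.1, -3.9, 2.8]
gripper_width: 0.4
```

```bash
python3 -c "
from h import *
r1()"
```

```text
yaw 83.49 Mz 0.232 e6 -0.4642 z 0.1129 F [-2.1 -3.9  2.8] qv6 0.828
```

Emit:
carry_out --moves '[[[0,0,0.8,0,0,0.003,-1]]]'

```text
time: 21.53
tool_pos: [0.618, 0.1498, 0.1128]
tool_rot: [0.002, 0.769, 0.639, 0.001]
contact_force: [-2.4, -4.4, 2.6]
gripper_width: 0.403
```

```bash
python3 -c "
from h import *
r1()"
```

```text
yaw 79.49 Mz 0.235 e6 -0.4623 z 0.1128 F [-2.4 -4.4  2.6] qv6 0.829
```

Emit:
carry_out --moves '[[[0,0,0,0,0,0,0.4],[0,0,0,0,0,0,0.4],[0,0,0,0,0,-0.7,0.4],[0,0,0,0,0,-0.8,0.4],[0,0,0,-0.91,0.11,0,0.4],[0,0,0,-0.91,0.11,0,0.4],[0,0,0,-0.91,0.11,0,0.4],[0,0,0,-0.91,0.11,0,0.4]]]'

```text
time: 22.2
tool_pos: [0.6081, 0.0036, 0.1711]
tool_rot: [0.001, 0.767, 0.642, 0.001]
contact_force: [0.7, -0.4, 0.5]
gripper_width: 0.703
```

Emit:
carry_out --moves '[[[0,0,0,-0.91,0.1,0,0.4],[0,0,0,-0.91,0.1,0,0.4],[0,0,-1,0,0,0,0.4],[0,0,-1,0,0,0,0.4],[0,0,-1,0,0,0,0.4],[0,0,-1,0,0,0,0.4],[0,0,-1,0,0,0,0.4],[0,0,-1,0,0,0,0.4]]]'

```text
time: 22.87
tool_pos: [0.6031, -0.0684, 0.1706]
tool_rot: [0.001, 0.574, 0.819, 0.001]
contact_force: [0.4, -0.1, 0.7]
gripper_width: 0.7
```

Emit:
carry_out --moves '[[[0,0,-1,0,0,0,0.4],[0,0,-1,0,0,0,0.4],[0,0,-1,0,0,0,0.4],[0,0,0,0,0,0,0.4],[0,0,0,0,0,0,0.4]]]'

```text
time: 23.28
tool_pos: [0.6029, -0.0684, 0.1704]
tool_rot: [0.001, 0.465, 0.885, 0.0]
contact_force: [-0.6, 0.3, -0.4]
gripper_width: 0.703
```

```bash
python3 -c "
from h import *
go(0.603,-0.0693,0.107);f=snap('wrist','w10');kzoom('w10',232,180,'w10k')"
```

```text
t23.28 tcp [ 0.6029 -0.0684  0.1704] yawx 124.6 tilt 0.07 F [-0.6   0.31 -0.45] M [ 0.002 -0.01  -0.01 ] w 0.703 q6 -2.41
shares [-0.02 -0.01  1.58]
```

View pics/w10k.png

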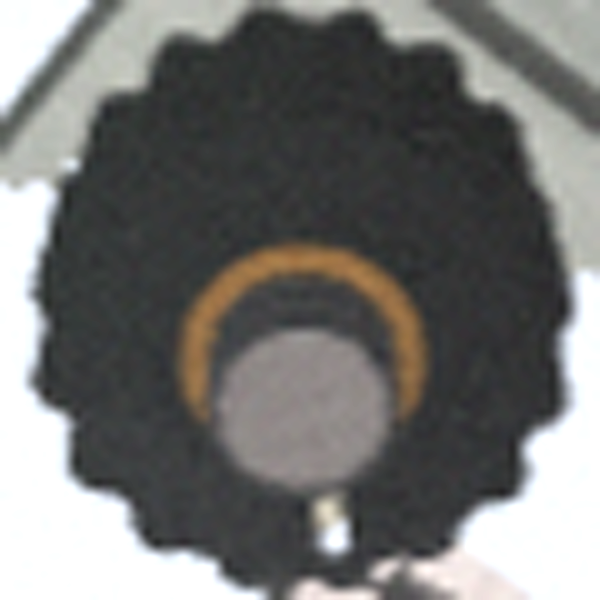

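```bash
python3 -c "
from h import *
for c in (358,363): kang('w10',232,180,(303.5,c),(330,525),0.1393)"
```

```text
centre [ 0.5996 -0.0689  0.1393] ang 43.0 r 0.0129
centre [ 0.5999 -0.0686  0.1393] ang 43.2 r 0.0125
```

Emit:
carry_out --moves '[[[0,0,0,-0.02,-0.01,0.8,0.4],[0,0,0,0,0,0.78,0.4],[0,0,0,0,0,0,0.4],[0,0,0,0,0,0,0.4],[0,0,0,0,0,0,-1],[0,0,0,0,0,0,-1],[0,0,0,0,0,0,-1],[0,0,0,0,0,0,-1]]]'

```text
time: 24.0
tool_pos: [0.6031, -0.0681, 0.1098]
tool_rot: [-0.0, 0.464, 0.886, 0.001]
contact_force: [-5.5, 5.8, 5.7]
gripper_width: 0.406
```

```bash
python3 -c "
from h import *
ss();r1()"
```

```text
t24.00 tcp [ 0.6031 -0.0681  0.1098] yawx 124.7 tilt 0.15 F [-5.55  5.81  5.67] M [ 0.875  0.919 -0.024] w 0.406 q6 -2.41
yaw 124.66 Mz -0.024 e6 -0.0007 z 0.1098 F [-5.5  5.8  5.7] qv6 -0.002
```

Emit:
carry_out --moves '[[[0,0,0.8,0.02,0,0.003,-1],[0,0,0.8,0,0,0.003,-1],[0,0,0.8,0,0,0.003,-1]]]'

```text
time: 24.25
tool_pos: [0.6033, -0.0685, 0.1094]
tool_rot: [0.001, 0.556, 0.831, 0.001]
contact_force: [-3.7, 1.3, 4.2]
gripper_width: 0.398
```

```bash
python3 -c "
from h import *
r1()"
```

```text
yaw 112.50 Mz 0.208 e6 -0.4935 z 0.1094 F [-3.7  1.3  4.2] qv6 0.828
```

Emit:
carry_out --moves '[[[0,0,0.8,0,0,0.003,-1]]]'

```text
time: 24.33
tool_pos: [0.6033, -0.0686, 0.1093]
tool_rot: [0.001, 0.584, 0.812, 0.001]
contact_force: [-3.5, 1.5, 3.1]
gripper_width: 0.401
```

```bash
python3 -c "
from h import *
r1()"
```

```text
yaw 108.50 Mz 0.142 e6 -0.4897 z 0.1093 F [-3.5  1.5  3.1] qv6 0.829
```

Emit:
carry_out --moves '[[[0,0,0.8,0,0,0.003,-1]]]'

```text
time: 24.42
tool_pos: [0.6034, -0.0688, 0.1092]
tool_rot: [0.001, 0.612, 0.791, 0.001]
contact_force: [-2.7, 0.3, 2.8]
gripper_width: 0.401
```

```bash
python3 -c "
from h import *
r1()"
```

```text
yaw 104.50 Mz 0.258 e6 -0.4870 z 0.1092 F [-2.7  0.3  2.8] qv6 0.830
```

Emit:
carry_out --moves '[[[0,0,0.8,0,0,0.003,-1]]]'

```text
time: 24.5
tool_pos: [0.6034, -0.0689, 0.109]
tool_rot: [0.001, 0.639, 0.769, 0.001]
contact_force: [-2.7, 0.5, 2.5]
gripper_width: 0.402
```

```bash
python3 -c "
from h import *
r1()"
```

```text
yaw 100.50 Mz 0.172 e6 -0.4841 z 0.1090 F [-2.7  0.5  2.5] qv6 0.829
```

Emit:
carry_out --moves '[[[0,0,0.8,0,0,0.003,-1]]]'

```text
time: 24.58
tool_pos: [0.6034, -0.0691, 0.1089]
tool_rot: [0.002, 0.666, 0.746, 0.001]
contact_force: [-2.9, -1.0, 3.8]
gripper_width: 0.407
```

```bash
python3 -c "
from h import *
r1()"
```

```text
yaw 96.50 Mz 0.172 e6 -0.4807 z 0.1089 F [-2.9 -1.   3.8] qv6 0.829
```

Emit:
carry_out --moves '[[[0,0,0.8,0,0,0.003,-1]]]'

```text
time: 24.67
tool_pos: [0.6034, -0.0693, 0.1088]
tool_rot: [0.002, 0.692, 0.722, 0.0]
contact_force: [-3.4, -0.5, 3.2]
gripper_width: 0.404
```

```bash
python3 -c "
from h import *
r1()"
```

```text
yaw 92.50 Mz 0.236 e6 -0.4755 z 0.1088 F [-3.4 -0.5  3.2] qv6 0.828
```

Emit:
carry_out --moves '[[[0,0,0.8,0,0,0.003,-1]]]'

```text
time: 24.75
tool_pos: [0.6034, -0.0694, 0.1087]
tool_rot: [0.002, 0.716, 0.698, 0.0]
contact_force: [-1.9, -1.3, 2.1]
gripper_width: 0.407
```

```bash
python3 -c "
from h import *
r1()"
```

```text
yaw 88.50 Mz 0.238 e6 -0.4680 z 0.1087 F [-1.9 -1.3  2.1] qv6 0.828
```

Emit:
carry_out --moves '[[[0,0,0.8,0,0,0.003,-1]]]'

```text
time: 24.83
tool_pos: [0.6034, -0.0696, 0.1085]
tool_rot: [0.002, 0.74, 0.672, 0.0]
contact_force: [-2.2, -2.3, 2.3]
gripper_width: 0.404
```

```bash
python3 -c "
from h import *
r1()"
```

```text
yaw 84.50 Mz 0.193 e6 -0.4607 z 0.1085 F [-2.2 -2.3  2.3] qv6 0.829
```

Emit:
carry_out --moves '[[[0,0,0.8,0,0,0.003,-1]]]'

```text
time: 24.92
tool_pos: [0.6034, -0.0697, 0.1084]
tool_rot: [0.002, 0.763, 0.646, 0.0]
contact_force: [-2.1, -2.2, 2.5]
gripper_width: 0.406
```

```bash
python3 -c "
from h import *
r1()"
```

```text
yaw 80.50 Mz 0.215 e6 -0.4535 z 0.1084 F [-2.1 -2.2  2.5] qv6 0.829
```

Emit:
carry_out --moves '[[[0,0,0.8,0,0,0.003,-1]]]'

```text
time: 25.0
tool_pos: [0.6034, -0.0699, 0.1083]
tool_rot: [0.002, 0.785, 0.619, 0.0]
contact_force: [-2.6, -2.8, 2.7]
gripper_width: 0.403
```

```bash
python3 -c "
from h import *
r1()"
```

```text
yaw 76.50 Mz 0.229 e6 -0.4464 z 0.1083 F [-2.6 -2.8  2.7] qv6 0.829
```

Emit:
carry_out --moves '[[[0,0,0.8,0,0,0.003,-1]]]'

```text
time: 25.08
tool_pos: [0.6033, -0.0701, 0.1082]
tool_rot: [0.002, 0.806, 0.591, 0.0]
contact_force: [-3.8, -3.4, 3.0]
gripper_width: 0.404
```

```bash
python3 -c "
from h import *
r1()"
```

```text
yaw 72.50 Mz 0.254 e6 -0.4394 z 0.1082 F [-3.8 -3.4  3. ] qv6 0.829
```

Emit:
carry_out --moves '[[[0,0,0,0,0,0,0.4],[0,0,0,0,0,0,0.4],[0,0,0,0,0,-0.7,0.4],[0,0,0,0,0,-0.9,0.4],[0,0,0,0.89,-0.22,0,0.4],[0,0,0,0.89,-0.22,0,0.4],[0,0,0,0.89,-0.22,0,0.4],[0,0,0,0.89,-0.22,0,0.4]]]'

```text
time: 25.75
tool_pos: [0.6117, 0.0793, 0.1705]
tool_rot: [0.001, 0.805, 0.593, 0.001]
contact_force: [0.7, -0.4, -0.3]
gripper_width: 0.699
```

Emit:
carry_out --moves '[[[0,0,0,0.89,-0.22,0,0.4],[0,0,0,0.89,-0.22,0,0.4],[0,0,-1,0,0,0,0.4],[0,0,-1,0,0,0,0.4],[0,0,-1,0,0,0,0.4],[0,0,-1,0,0,0,0.4],[0,0,-1,0,0,0,0.4],[0,0,-1,0,0,0,0.4]]]'

```text
time: 26.42
tool_pos: [0.616, 0.1514, 0.1699]
tool_rot: [0.0, 0.622, 0.783, 0.001]
contact_force: [0.3, 0.1, 0.1]
gripper_width: 0.704
```

Emit:
carry_out --moves '[[[0,0,-1,0,0,0,0.4],[0,0,-1,0,0,0,0.4],[0,0,-1,0,0,0,0.4],[0,0,-1,0,0,0,0.4],[0,0,0,0,0,0,0.4],[0,0,0,0,0,0,0.4]]]'

```text
time: 26.92
tool_pos: [0.6158, 0.1511, 0.1697]
tool_rot: [0.0, 0.48, 0.877, 0.0]
contact_force: [-0.0, -0.0, 0.3]
gripper_width: 0.703
```

```bash
python3 -c "
from h import *
go(0.6178,0.1508,0.107);f=snap('wrist','w11');kzoom('w11',232,180,'w11k')"
```

```text
t26.92 tcp [0.6158 0.1511 0.1697] yawx 122.6 tilt 0.07 F [-0.02 -0.04  0.27] M [ 0.006 -0.041 -0.038] w 0.703 q6 -2.02
shares [-0.03  0.04  1.57]
```

View pics/w11k.png

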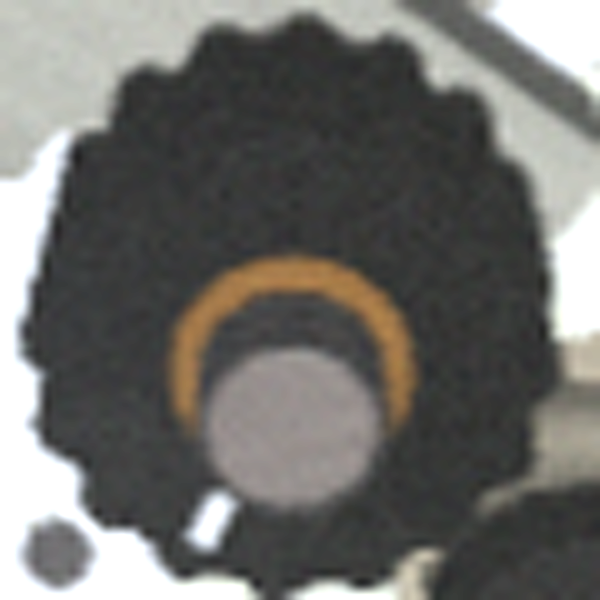

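```bash
python3 -c "
from h import *
for c in (368,373): kang('w11',232,180,(292.5,c),(213,521),0.1378)
kang('w11',232,180,(223,497),(202,545),0.1378)"
```

```text
centre [0.6138 0.1507 0.1378] ang 6.8 r 0.013
centre [0.6141 0.1509 0.1378] ang 6.0 r 0.0127
centre [0.6248 0.1518 0.1378] ang 10.3 r 0.0041
```

Emit:
carry_out --moves '[[[0,0,0,-0.03,0.04,0.8,0.4],[0,0,0,0,0,0.77,0.4],[0,0,0,0,0,0,0.4],[0,0,0,0,0,0,0.4],[0,0,0,0,0,0,-1],[0,0,0,0,0,0,-1],[0,0,0,0,0,0,-1],[0,0,0,0,0,0,-1]]]'

```text
time: 27.63
tool_pos: [0.6184, 0.1521, 0.1095]
tool_rot: [0.0, 0.48, 0.877, 0.002]
contact_force: [-3.6, 3.7, 3.8]
gripper_width: 0.4
```

```bash
python3 -c "
from h import *
ss();r1()"
```

```text
t27.63 tcp [0.6184 0.1521 0.1095] yawx 122.7 tilt 0.21 F [-3.63  3.67  3.76] M [ 0.543  0.559 -0.014] w 0.400 q6 -2.02
yaw 122.66 Mz -0.014 e6 -0.0219 z 0.1095 F [-3.6  3.7  3.8] qv6 0.001
```

Emit:
carry_out --moves '[[[0,0,0.8,0.02,0,0.003,-1],[0,0,0.8,0,0,0.003,-1],[0,0,0.8,0,0,0.003,-1],[0,0,0.8,0,0,0.003,-1]]]'

```text
time: 27.97
tool_pos: [0.6187, 0.1513, 0.109]
tool_rot: [0.002, 0.598, 0.801, 0.001]
contact_force: [-0.0, -1.3, 2.9]
gripper_width: 0.4
```

```bash
python3 -c "
from h import *
r1()"
```

```text
yaw 106.50 Mz 0.258 e6 -0.4366 z 0.1090 F [-0.  -1.3  2.9] qv6 0.828
```

Emit:
carry_out --moves '[[[0,0,0.8,0,0,0.003,-1]]]'

```text
time: 28.05
tool_pos: [0.6188, 0.151, 0.1088]
tool_rot: [0.002, 0.626, 0.78, 0.001]
contact_force: [-0.4, -2.8, 3.7]
gripper_width: 0.404
```

```bash
python3 -c "
from h import *
r1()"
```

```text
yaw 102.51 Mz 0.185 e6 -0.4282 z 0.1088 F [-0.4 -2.8  3.7] qv6 0.830
```

Emit:
carry_out --moves '[[[0,0,0.8,0,0,0.003,-1]]]'

```text
time: 28.13
tool_pos: [0.6188, 0.1508, 0.1087]
tool_rot: [0.002, 0.653, 0.758, 0.001]
contact_force: [-1.5, -3.4, 3.0]
gripper_width: 0.404
```

```bash
python3 -c "
from h import *
r1()"
```

```text
yaw 98.51 Mz 0.217 e6 -0.4199 z 0.1087 F [-1.5 -3.4  3. ] qv6 0.829
```

Emit:
carry_out --moves '[[[0,0,0.8,0,0,0.003,-1]]]'

```text
time: 28.22
tool_pos: [0.6188, 0.1505, 0.1086]
tool_rot: [0.002, 0.679, 0.734, 0.001]
contact_force: [-0.8, -4.0, 2.7]
gripper_width: 0.402
```

```bash
python3 -c "
from h import *
r1()"
```

```text
yaw 94.50 Mz 0.238 e6 -0.4117 z 0.1086 F [-0.8 -4.   2.7] qv6 0.829
```

Emit:
carry_out --moves '[[[0,0,0.8,0,0,0.003,-1]]]'

```text
time: 28.3
tool_pos: [0.6189, 0.1503, 0.1085]
tool_rot: [0.003, 0.704, 0.71, 0.001]
contact_force: [-1.1, -4.6, 4.4]
gripper_width: 0.403
```

```bash
python3 -c "
from h import *
r1()"
```

```text
yaw 90.50 Mz 0.274 e6 -0.4036 z 0.1085 F [-1.1 -4.6  4.4] qv6 0.830
```

Emit:
carry_out --moves '[[[0,0,0.8,0,0,0.003,-1]]]'

```text
time: 28.38
tool_pos: [0.6188, 0.1501, 0.1084]
tool_rot: [0.003, 0.728, 0.685, 0.001]
contact_force: [-1.2, -4.3, 3.2]
gripper_width: 0.4
```

```bash
python3 -c "
from h import *
r1()"
```

```text
yaw 86.51 Mz 0.292 e6 -0.3955 z 0.1084 F [-1.2 -4.3  3.2] qv6 0.828
```

Emit:
carry_out --moves '[[[0,0,0.8,0,0,0.003,-1],[0,0,0,0,0,0,-1]]]'

```text
time: 28.55
tool_pos: [0.6188, 0.1498, 0.1082]
tool_rot: [0.003, 0.752, 0.66, 0.001]
contact_force: [-0.3, -4.8, 4.1]
gripper_width: 0.405
```

```bash
python3 -c "
from h import *
r1()"
```

```text
yaw 82.53 Mz -0.098 e6 0.3622 z 0.1082 F [-0.3 -4.8  4.1] qv6 -0.061
```

Emit:
carry_out --moves '[[[0,0,0,0,0,0,0.4],[0,0,0,0,0,0,0.4],[0,0,0,0,0,-0.7,0.4],[0,0,0,0,0,-0.9,0.4]]]'

```text
time: 28.88
tool_pos: [0.6145, 0.1513, 0.1658]
tool_rot: [-0.002, 0.751, 0.66, -0.003]
contact_force: [1.9, -0.4, -0.5]
gripper_width: 0.699
```

```bash
python3 -c "
from h import *
go(0.6035,-0.069,0.17);f=snap('wrist','w12');kzoom('w12',232,180,'w12k')"
```

```text
t28.88 tcp [0.6145 0.1513 0.1658] yawx 82.7 tilt 0.43 F [ 1.86 -0.41 -0.45] M [-0.008 -0.022  0.031] w 0.699 q6 -1.32
shares [-5.5   0.43 -0.1 ]
```

View pics/w12k.png

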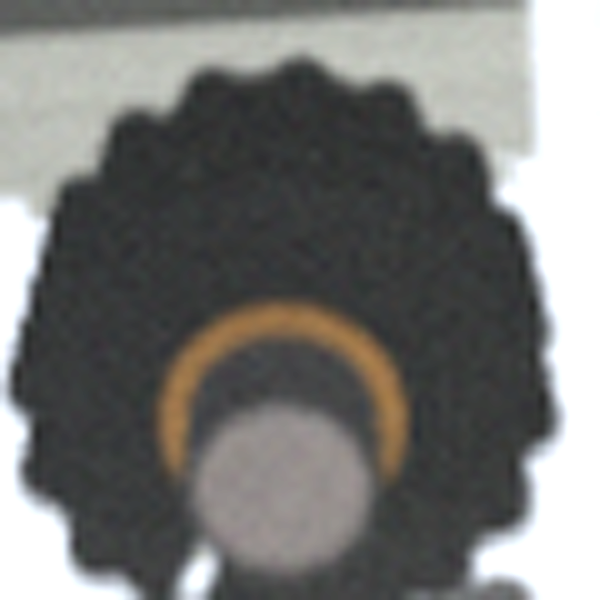

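Emit:
carry_out --moves '[[[0,0,0,-0.92,0.07,0,0.4],[0,0,0,-0.92,0.07,0,0.4],[0,0,0,-0.92,0.07,0,0.4],[0,0,0,-0.92,0.07,0,0.4],[0,0,0,-0.92,0.07,0,0.4],[0,0,0,-0.92,0.07,0,0.4],[0,0,-1,0,0,0,0.4],[0,0,-1,0,0,0,0.4]]]'

```text
time: 29.6
tool_pos: [0.606, -0.072, 0.17]
tool_rot: [0.001, 0.69, 0.724, 0.001]
contact_force: [-0.5, 0.9, 0.4]
gripper_width: 0.7
```

Emit:
carry_out --moves '[[[0,0,-1,0,0,0,0.4],[0,0,-1,0,0,0,0.4],[0,0,-1,0,0,0,0.4],[0,0,-1,0,0,0,0.4],[0,0,-1,0,0,0,0.4],[0,0,-1,0,0,0,0.4],[0,0,0,0,0,0,0.4],[0,0,0,0,0,0,0.4]]]'

```text
time: 30.27
tool_pos: [0.6059, -0.0696, 0.1696]
tool_rot: [0.001, 0.481, 0.877, 0.0]
contact_force: [0.0, 0.0, 0.4]
gripper_width: 0.699
```

```bash
python3 -c "
from h import *
go(0.6035,-0.069,0.1065);f=snap('wrist','w13');kzoom('w13',232,180,'w13k')"
```

```text
t30.27 tcp [ 0.6059 -0.0696  0.1696] yawx 122.5 tilt 0.08 F [0.   0.01 0.43] M [ 0.026 -0.019  0.003] w 0.699 q6 -2.38
shares [ 0.05 -0.04  1.58]
```

View pics/w13k.png

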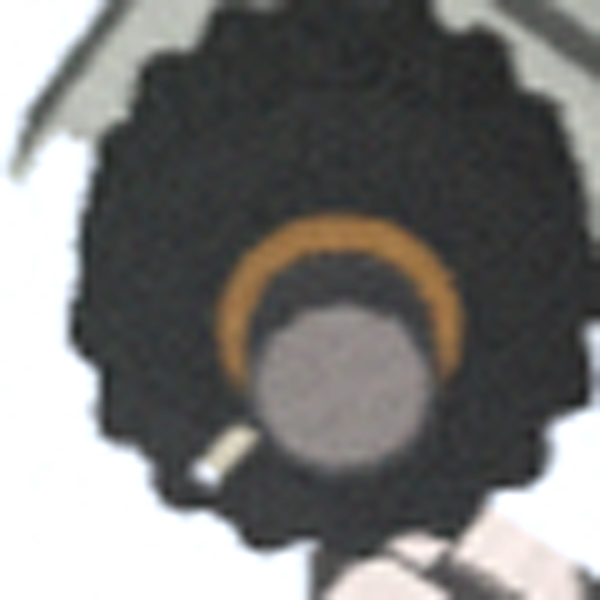

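```bash
python3 -c "
from h import *
for c in (327,332): kang('w13',232,180,(339.5,c),(227,454),0.1374)
kang('w13',232,180,(250,433),(205,475),0.1374)"
```

```text
centre [ 0.5997 -0.0689  0.1374] ang -6.9 r 0.0125
centre [ 0.6    -0.0687  0.1374] ang -8.0 r 0.0122
centre [ 0.6098 -0.0699  0.1374] ang -12.3 r 0.0046
```

Emit:
carry_out --moves '[[[0,0,0,0.05,-0.04,0.8,0.4],[0,0,0,0,0,0.78,0.4],[0,0,0,0,0,0,0.4],[0,0,0,0,0,0,0.4],[0,0,0,0,0,0,-1],[0,0,0,0,0,0,-1],[0,0,0,0,0,0,-1],[0,0,0,0,0,0,-1]]]'

```text
time: 30.98
tool_pos: [0.6037, -0.0677, 0.109]
tool_rot: [-0.0, 0.48, 0.877, 0.001]
contact_force: [-4.8, 5.0, 5.9]
gripper_width: 0.404
```

```bash
python3 -c "
from h import *
ss();r1()"
```

```text
t30.98 tcp [ 0.6037 -0.0677  0.109 ] yawx 122.6 tilt 0.14 F [-4.84  5.05  5.9 ] M [ 0.798  0.886 -0.013] w 0.404 q6 -2.38
yaw 122.65 Mz -0.013 e6 -0.0290 z 0.1090 F [-4.8  5.   5.9] qv6 0.001
```

Emit:
carry_out --moves '[[[0,0,0.8,0.02,0,0.003,-1],[0,0,0.8,0,0,0.003,-1],[0,0,0.8,0,0,0.003,-1],[0,0,0.8,0,0,0.003,-1]]]'

```text
time: 31.32
tool_pos: [0.604, -0.0684, 0.1086]
tool_rot: [0.002, 0.598, 0.801, 0.001]
contact_force: [-2.3, 0.1, 3.8]
gripper_width: 0.402
```

```bash
python3 -c "
from h import *
r1()"
```

```text
yaw 106.51 Mz 0.284 e6 -0.4038 z 0.1086 F [-2.3  0.1  3.8] qv6 0.827
```

Emit:
carry_out --moves '[[[0,0,0.8,0,0,0.003,-1]]]'

```text
time: 31.4
tool_pos: [0.604, -0.0686, 0.1084]
tool_rot: [0.002, 0.626, 0.78, 0.001]
contact_force: [-3.6, 0.1, 2.3]
gripper_width: 0.402
```

```bash
python3 -c "
from h import *
r1()"
```

```text
yaw 102.50 Mz 0.324 e6 -0.3955 z 0.1084 F [-3.6  0.1  2.3] qv6 0.828
```

Emit:
carry_out --moves '[[[0,0,0.8,0,0,0.003,-1]]]'

```text
time: 31.48
tool_pos: [0.6041, -0.0688, 0.1084]
tool_rot: [0.002, 0.653, 0.758, 0.0]
contact_force: [-2.2, -1.5, 3.2]
gripper_width: 0.407
```

```bash
python3 -c "
from h import *
r1()"
```

```text
yaw 98.51 Mz 0.301 e6 -0.3871 z 0.1084 F [-2.2 -1.5  3.2] qv6 0.828
```

Emit:
carry_out --moves '[[[0,0,0.4,0,0,0.003,-1],[0,0,0,0,0,0,-1]]]'

```text
time: 31.65
tool_pos: [0.6041, -0.0689, 0.1083]
tool_rot: [0.002, 0.665, 0.747, 0.001]
contact_force: [-3.1, -1.2, 5.4]
gripper_width: 0.4
```

```bash
python3 -c "
from h import *
r1()"
```

```text
yaw 96.64 Mz 0.022 e6 0.3112 z 0.1083 F [-3.1 -1.2  5.4] qv6 -0.041
```

Emit:
carry_out --moves '[[[0,0,0,0,0,0,0.4],[0,0,0,0,0,0,0.4],[0,0,0,0,0,-0.7,0.4],[0,0,0,0,0,-0.9,0.4],[0,0,-1,0,0,0,0.4],[0,0,-1,0,0,0,0.4],[0,0,-1,0,0,0,0.4],[0,0,-1,0,0,0,0.4]]]'

```text
time: 32.32
tool_pos: [0.603, -0.0682, 0.1694]
tool_rot: [0.001, 0.523, 0.852, 0.0]
contact_force: [0.3, 0.5, 0.6]
gripper_width: 0.7
```

Emit:
carry_out --moves '[[[0,0,-1,0,0,0,0.4],[0,0,-0.2,0,0,0,0.4],[0,0,0,0,0,0,0.4],[0,0,0,0,0,0,0.4]]]'

```text
time: 32.65
tool_pos: [0.6027, -0.0682, 0.1689]
tool_rot: [0.0, 0.48, 0.877, 0.0]
contact_force: [-0.6, -0.5, -0.2]
gripper_width: 0.703
```

```bash
python3 -c "
from h import *
go(0.6175,0.15,0.17);f=snap('wrist','w14');kzoom('w14',232,170,'w14k')"
```

```text
t32.65 tcp [ 0.6027 -0.0682  0.1689] yawx 122.6 tilt 0.01 F [-0.62 -0.52 -0.19] M [-0.021 -0.043  0.013] w 0.703 q6 -2.37
shares [ 4.4   3.25 -0.03]
```

View pics/w14k.png

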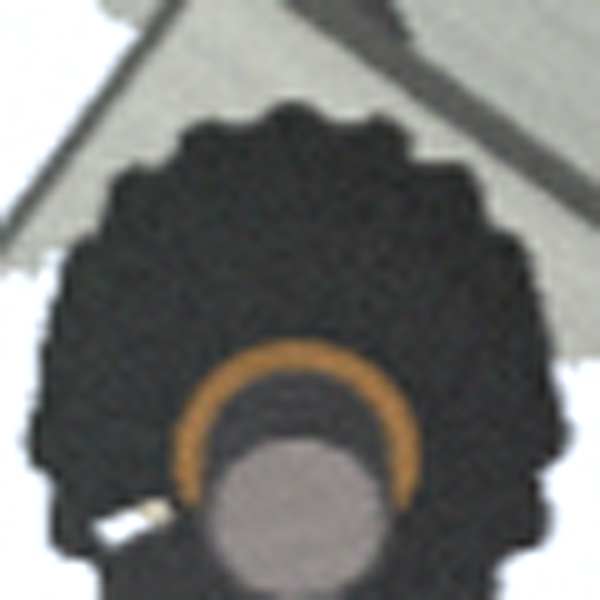

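Emit:
carry_out --moves '[[[0,0,0,0.74,0.54,0,0.4],[0,0,0,0.74,0.54,0,0.4],[0,0,0,0.73,0.54,0,0.4],[0,0,0,0.73,0.54,0,0.4],[0,0,0,0.73,0.54,0,0.4],[0,0,0,0.73,0.54,0,0.4],[0,0,0,0,0,0,0.4],[0,0,0,0,0,0,0.4]]]'

```text
time: 33.37
tool_pos: [0.6166, 0.1516, 0.1688]
tool_rot: [0.0, 0.479, 0.878, -0.0]
contact_force: [-0.9, -0.4, 0.3]
gripper_width: 0.697
```

```bash
python3 -c "
from h import *
for c in (453,458): kang('w14',232,170,(297.5,c),(134,523),0.1365)
kang('w14',232,170,(172,509),(97,537),0.1365)
ss();f=snap('wrist','w15');kzoom('w15',232,180,'w15k')"
```

```text
centre [ 0.5997 -0.0689  0.1365] ang -32.8 r 0.0127
centre [ 0.6    -0.0687  0.1365] ang -34.3 r 0.0125
centre [ 0.608  -0.074   0.1365] ang -35.6 r 0.0057
t33.37 tcp [0.6166 0.1516 0.1688] yawx 122.8 tilt 0.01 F [-0.85 -0.42  0.3 ] M [ 0.039 -0.015  0.066] w 0.697 q6 -2.02
```

View pics/w15k.png

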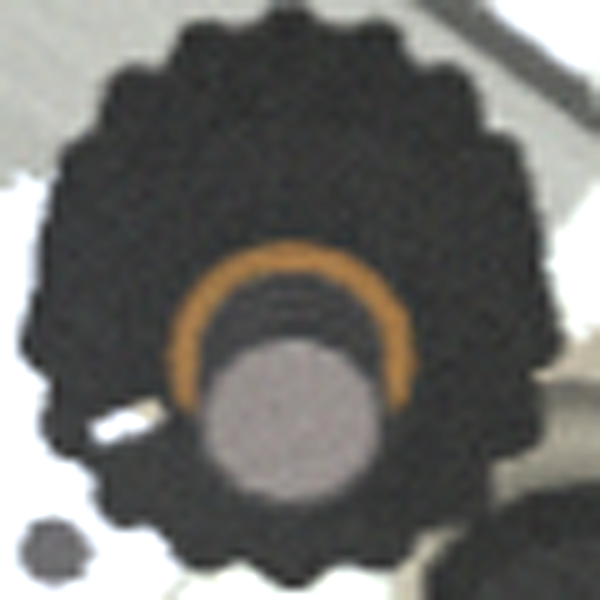

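View pics/w15.png

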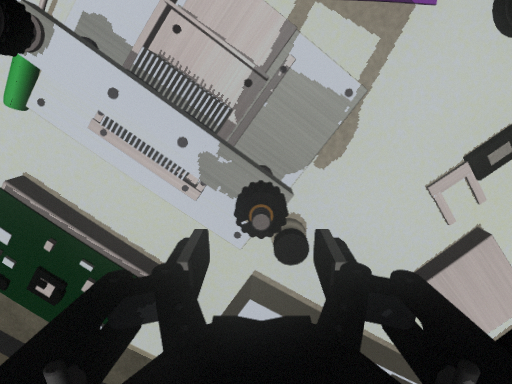

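Emit:
carry_out --moves '[[[0,0,0,0,0,-0.9,0.4],[0,0,0,0,0,-0.9,0.4],[0,0,0,0,-0.9,-0.4,0.4],[0,0,0,0.3,-0.9,0,0.4],[0,0,0,0.3,-0.9,0,0.4],[0,0,0,0.3,-0.9,0,0.4],[0,0,0,0,0,0,0.4],[0,0,0,0,0,0,0.4]]]'

```text
time: 34.08
tool_pos: [0.4746, 0.1009, 0.2567]
tool_rot: [0.001, 0.481, 0.877, 0.0]
contact_force: [-0.3, -0.1, 0.1]
gripper_width: 0.699
```

```bash
python3 - <<'E'
from h import *
kang('w15',232,180,(292,354),(127,421),0.1365);kang('w15',232,180,(292,359),(127,421),0.1365);kang('w15',232,180,(163,408),(90,434),0.1365)
ss()
for n in("scene","side"):
    f=snap(n,n+"F"); T=f["world_from_camera"]
x0,y0,x1,y1=(190,180,330,300); a=load("sceneF")["frame"][y0:y1,x0:x1,::-1]
cv2.imwrite("pics/sceneFz.png",cv2.resize(a,None,fx=5,fy=5,interpolation=cv2.INTER_CUBIC))
x0,y0,x1,y1=(190,120,350,240); a=load("sideF")["frame"][y0:y1,x0:x1,::-1]
cv2.imwrite("pics/sideFz.png",cv2.resize(a,None,fx=5,fy=5,interpolation=cv2.INTER_CUBIC))
f=load("w15");T=f["world_from_camera"];C=cloud(f,T)
E
```

```text
centre [0.6138 0.1507 0.1365] ang -33.7 r 0.0127
centre [0.6141 0.1509 0.1365] ang -35.2 r 0.0125
centre [0.6222 0.1452 0.1365] ang -36.3 r 0.0056
t34.08 tcp [0.4746 0.1009 0.2567] yawx 122.5 tilt 0.06 F [-0.27 -0.13  0.14] M [ 0.024 -0.003 -0.016] w 0.699 q6 -2.08
```

View pics/sceneFz.png

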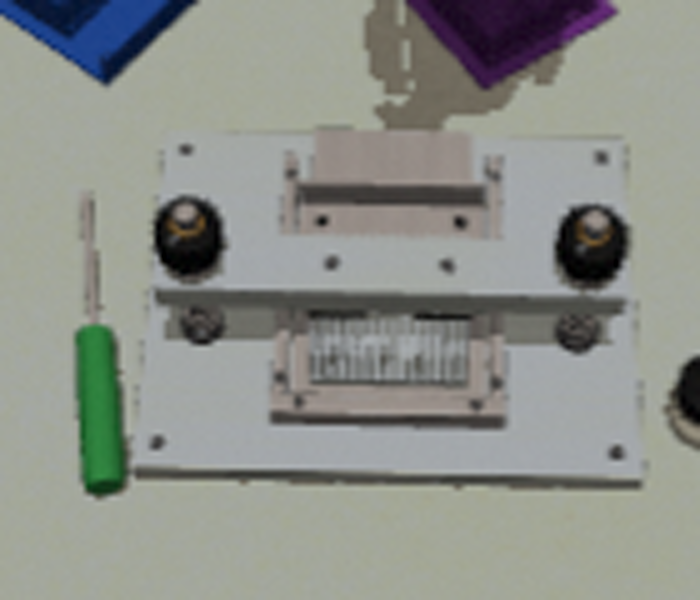

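View pics/sideFz.png

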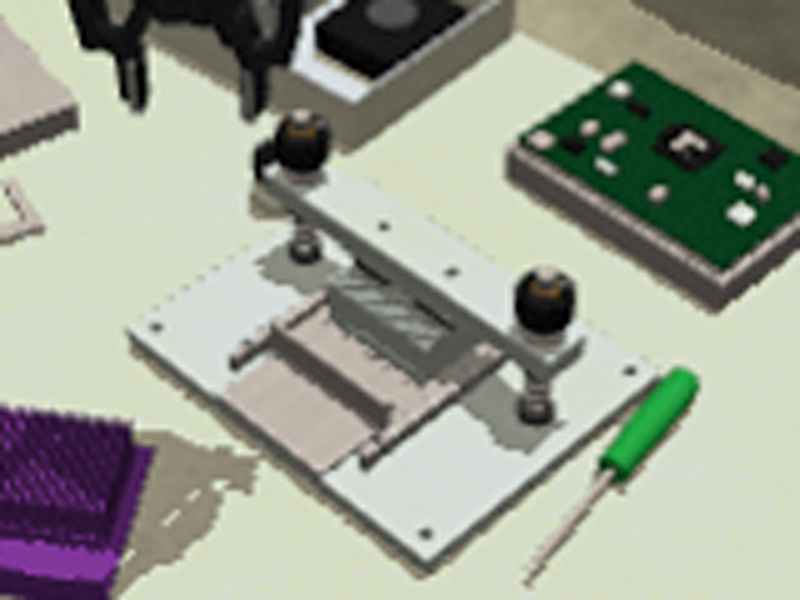

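```bash
python3 -c "
from h import *
from plant import ticket
ss(); print(ticket.job_done())"
```

```text
t34.18 tcp [0.4767 0.1016 0.2574] yawx 122.5 tilt 0.09 F [ 0.62 -0.1   0.39] M [ 0.041  0.051 -0.03 ] w 0.697 q6 -2.08
the job is handed in; nothing more can be done
None
```

I pushed the plate home, ran the press bar down level to about an eighth of a turn past first touch, and handed the job in at 34 s with the arm clear of everything.

- **Plate:** I pushed it about 30 mm towards the back stop. The sliding force was about 3 N and jumped to about 25 N at the stop. The last scene and side pictures show the plate still home.
- **Knobs:** I turned them alternately, with no single turn over 70°, in the order left, right, left, right, left, right, left, right. In the pictures their marks started at about 15° (left) and 10° (right).
- **First touch:** The effort on the last joint began to rise at a mean knob angle of about 165°. That is an estimate, good to a few degrees. It is also right at the largest clearance the task allows (5.5 mm).
- **End position:** The marks read about 211° (left) and 210° (right). Both are about 45° past touch, and the bar is level to within about 1°. The turning torque had risen by about 0.1 N m, as expected.

**Disagreements:** The torque sensor was too noisy to show the touch point, so I relied on the joint effort. Early on, the left knob's mark readings and the commanded turn differed by about 3°, so I went by the mark readings.

I didn't touch the screwdriver, jar, look-alikes or anything else on the bench.

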